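# Nest the mask-powder scoops on the vanity hook

### The job

Put the steel face-mask scoops away on the hook at the edge of the little white shelf. The smallest was hung there too soon: take it off first and stand it on the vanity top, then hang all the scoops that are here by their wire handles, largest first and nearest the shelf, each smaller one nested well inside the bowl of the one before with its mouth facing the tip of the hook, the smallest last. Do not disturb the pump, the mug of pencils or the lipstick stand.

Things in the scene. Friction and masses are not known exactly. Their poses are not given: they have to be found in the camera images.
- scoop_a: largest steel scoop: open square box 104 wide (y), 96 high (z), 42 deep (x), walls 2.5, with a wire loop handle. Origin: middle of the mouth's lower edge; mouth faces -x, bowl runs to +x, handle up +z. Stands on its flat lower wall, origin at table level, handle top at z = 164. May be absent; starts standing on the vanity top.
- scoop_a_eye (a point): underside of the peak of scoop_a's handle loop, where it rests on the hook; x 3, y 0, z 158 mm in the scoop's frame (110 above bowl centre on all four, so hung ones nest). Loop: 6 mm bar, two straight bars at y = +-17 (40 wide outside, 28 inside), bar centres x = 3; straight to 8 below the eye, then sloping in to the peak, whose top is 6 above the eye
- scoop_a_mouth (a point): centre of scoop_a's open mouth (x = 0, y = 0, z = 48 in its frame); axes as the scoop's
- scoop_b: second largest steel scoop: open square box 88 wide (y), 80 high (z), 40 deep (x), walls 2.5, with a wire loop handle. Origin: middle of the mouth's lower edge; mouth faces -x, bowl runs to +x, handle up +z. Stands on its flat lower wall, origin at table level, handle top at z = 156. May be absent; starts standing on the vanity top.
- scoop_b_eye (a point): underside of the peak of scoop_b's handle loop, where it rests on the hook; x 3, y 0, z 150 mm in the scoop's frame (110 above bowl centre on all four, so hung ones nest). Loop: 6 mm bar, two straight bars at y = +-17 (40 wide outside, 28 inside), bar centres x = 3; straight to 8 below the eye, then sloping in to the peak, whose top is 6 above the eye
- scoop_b_mouth (a point): centre of scoop_b's open mouth (x = 0, y = 0, z = 40 in its frame); axes as the scoop's
- scoop_c: third largest steel scoop: open square box 72 wide (y), 64 high (z), 38 deep (x), walls 2.5, with a wire loop handle. Origin: middle of the mouth's lower edge; mouth faces -x, bowl runs to +x, handle up +z. Stands on its flat lower wall, origin at table level, handle top at z = 148. May be absent; starts standing on the vanity top.
- scoop_c_eye (a point): underside of the peak of scoop_c's handle loop, where it rests on the hook; x 3, y 0, z 142 mm in the scoop's frame (110 above bowl centre on all four, so hung ones nest). Loop: 6 mm bar, two straight bars at y = +-17 (40 wide outside, 28 inside), bar centres x = 3; straight to 8 below the eye, then sloping in to the peak, whose top is 6 above the eye
- scoop_c_mouth (a point): centre of scoop_c's open mouth (x = 0, y = 0, z = 32 in its frame); axes as the scoop's
- scoop_d: smallest steel scoop: open square box 56 wide (y), 48 high (z), 36 deep (x), walls 2.5, with a wire loop handle. Origin: middle of the mouth's lower edge; mouth faces -x, bowl runs to +x, handle up +z. Stands on its flat lower wall, origin at table level, handle top at z = 140. Always there; starts hanging on the hook.
- scoop_d_eye (a point): underside of the peak of scoop_d's handle loop, where it rests on the hook; x 3, y 0, z 134 mm in the scoop's frame (110 above bowl centre on all four, so hung ones nest). Loop: 6 mm bar, two straight bars at y = +-17 (40 wide outside, 28 inside), bar centres x = 3; straight to 8 below the eye, then sloping in to the peak, whose top is 6 above the eye
- scoop_d_mouth (a point): centre of scoop_d's open mouth (x = 0, y = 0, z = 24 in its frame); axes as the scoop's
- scoop_a_floor (a point): centre of the outside of scoop_a's bowl floor, opposite the mouth (x = 42, y = 0, z = 48 in its frame); axes as the scoop's
- scoop_b_floor (a point): centre of the outside of scoop_b's bowl floor, opposite the mouth (x = 40, y = 0, z = 40 in its frame); axes as the scoop's
- scoop_c_floor (a point): centre of the outside of scoop_c's bowl floor, opposite the mouth (x = 38, y = 0, z = 32 in its frame); axes as the scoop's
- scoop_d_floor (a point): centre of the outside of scoop_d's bowl floor, opposite the mouth (x = 36, y = 0, z = 24 in its frame); axes as the scoop's
- riser: white shelf, fixed, 320 wide (y), 180 deep (x); origin under its centre, front edge at x = -90, board z 196 to 214, on side panels at y = +-152. Open below, so a hung scoop's bowl may reach in under the board. A tin (70 across, 31 high) and an eyelash curler lie on it over 80 behind the front edge
- hook_root (a point): where the hook, a straight level prong 8 mm thick, leaves the shelf's front edge, on its axis, 205 above the table. Axes as the shelf's: the prong runs 110 along -x. A scoop hangs with its eye 4 above the prong's axis, mouth towards the tip, its foot swung about 8 degrees (0.145 rad) towards the tip
- hook_tip (a point): outer end of the prong's level part, on its axis, 110 from hook_root; from here a lip 8 mm thick turns up, its top 16 above the axis, its outside 10 further out
- pump: empty white pump dispenser, 68 diameter, 172 high with its lever, spout reaching 54 along its -x; origin under its centre; bystander
- mug: black ceramic mug of pencils, 82 diameter, 92 high, pencils to 145, handle reaching 71 along its +y; origin under its centre; bystander
- lipsticks: clear acrylic lipstick stand 75 (x) by 110 (y), 98 high with lipsticks; origin under its centre; bystander
There are look-alikes about, which are no part of the job. What is shaped like the scoop_d but yellow is not meant.

How it is judged (in metres and radians):
On the way, in this order (a step that is already met when the one before it is completed fails the run):
1. the smallest scoop is off the hook and stands upright on the vanity top (height (world z) of scoop_d below 0.004 m and angle between scoop_d's own z axis and vertical below 0.1 rad and horizontal distance between scoop_d_eye and hook_tip above 0.03 m and contact force between the fingers and scoop_d below 0.05 N), for 0.2 s.
2. the largest scoop (if here) hangs on the hook by its handle (x of scoop_a_eye in the frame of hook_root between -0.113 and -0.004 m and y of scoop_a_eye in the frame of hook_root between -0.01 and 0.01 m and z of scoop_a_eye in the frame of hook_root between 0 and 0.01 m and contact force between the fingers and scoop_a below 0.05 N), for 0.2 s.
3. the second largest scoop (if here) hangs on the hook by its handle (x of scoop_b_eye in the frame of hook_root between -0.113 and -0.004 m and y of scoop_b_eye in the frame of hook_root between -0.01 and 0.01 m and z of scoop_b_eye in the frame of hook_root between 0 and 0.01 m and contact force between the fingers and scoop_b below 0.05 N), for 0.2 s.
4. the third largest scoop (if here) hangs on the hook by its handle (x of scoop_c_eye in the frame of hook_root between -0.113 and -0.004 m and y of scoop_c_eye in the frame of hook_root between -0.01 and 0.01 m and z of scoop_c_eye in the frame of hook_root between 0 and 0.01 m and contact force between the fingers and scoop_c below 0.05 N), for 0.2 s.
5. the smallest scoop (if here) hangs on the hook by its handle (x of scoop_d_eye in the frame of hook_root between -0.113 and -0.004 m and y of scoop_d_eye in the frame of hook_root between -0.01 and 0.01 m and z of scoop_d_eye in the frame of hook_root between 0 and 0.01 m and contact force between the fingers and scoop_d below 0.05 N), for 0.2 s.
At the end, for the whole second after the job is handed in: every scoop present hangs by its loop on the level prong (eye 0 to 10 mm above its axis, within 10 mm sideways), largest nearest the shelf; each smaller bowl at least 10 mm inside the mouth of the next larger one here, mouths within 14 mm across and in height; nearly still (under 0.06 m/s) (x of scoop_a_eye in the frame of hook_root between -0.113 and -0.004 m and y of scoop_a_eye in the frame of hook_root between -0.01 and 0.01 m and z of scoop_a_eye in the frame of hook_root between 0 and 0.01 m and x of scoop_b_eye in the frame of hook_root between -0.113 and -0.004 m and y of scoop_b_eye in the frame of hook_root between -0.01 and 0.01 m and z of scoop_b_eye in the frame of hook_root between 0 and 0.01 m and x of scoop_c_eye in the frame of hook_root between -0.113 and -0.004 m and y of scoop_c_eye in the frame of hook_root between -0.01 and 0.01 m and z of scoop_c_eye in the frame of hook_root between 0 and 0.01 m and x of scoop_d_eye in the frame of hook_root between -0.113 and -0.004 m and y of scoop_d_eye in the frame of hook_root between -0.01 and 0.01 m and z of scoop_d_eye in the frame of hook_root between 0 and 0.01 m and x of scoop_b_mouth in the frame of scoop_a_mouth below -0.003 m and x of scoop_b_floor in the frame of scoop_a_mouth above 0.01 m and y of scoop_b_mouth in the frame of scoop_a_mouth between -0.014 and 0.014 m and z of scoop_b_mouth in the frame of scoop_a_mouth between -0.014 and 0.014 m and ((x of scoop_c_mouth in the frame of scoop_b_mouth below -0.003 m and x of scoop_c_floor in the frame of scoop_b_mouth above 0.01 m and y of scoop_c_mouth in the frame of scoop_b_mouth between -0.014 and 0.014 m and z of scoop_c_mouth in the frame of scoop_b_mouth between -0.014 and 0.014 m) or (x of scoop_c_mouth in the frame of scoop_a_mouth below -0.003 m and x of scoop_c_floor in the frame of scoop_a_mouth above 0.01 m and y of scoop_c_mouth in the frame of scoop_a_mouth between -0.014 and 0.014 m and z of scoop_c_mouth in the frame of scoop_a_mouth between -0.014 and 0.014 m)) and ((x of scoop_d_mouth in the frame of scoop_c_mouth below -0.003 m and x of scoop_d_floor in the frame of scoop_c_mouth above 0.01 m and y of scoop_d_mouth in the frame of scoop_c_mouth between -0.014 and 0.014 m and z of scoop_d_mouth in the frame of scoop_c_mouth between -0.014 and 0.014 m) or (x of scoop_d_mouth in the frame of scoop_b_mouth below -0.003 m and x of scoop_d_floor in the frame of scoop_b_mouth above 0.01 m and y of scoop_d_mouth in the frame of scoop_b_mouth between -0.014 and 0.014 m and z of scoop_d_mouth in the frame of scoop_b_mouth between -0.014 and 0.014 m) or (x of scoop_d_mouth in the frame of scoop_a_mouth below -0.003 m and x of scoop_d_floor in the frame of scoop_a_mouth above 0.01 m and y of scoop_d_mouth in the frame of scoop_a_mouth between -0.014 and 0.014 m and z of scoop_d_mouth in the frame of scoop_a_mouth between -0.014 and 0.014 m)) and linear speed of each of scoop_a, scoop_b, scoop_c, scoop_d below 0.06 m/s); the robot touches nothing.
It fails at once if the pump dispenser is shoved more than 30 mm or tipped (distance of pump from where it was at the start of the episode above 0.03 m or angle between pump's own z axis and vertical above 0.4 rad).
It fails at once if the mug of pencils is shoved more than 30 mm or tipped (distance of mug from where it was at the start of the episode above 0.03 m or angle between mug's own z axis and vertical above 0.4 rad).
It fails at once if the lipstick stand is shoved more than 30 mm or tipped (distance of lipsticks from where it was at the start of the episode above 0.03 m or angle between lipsticks's own z axis and vertical above 0.4 rad).
Of scoop_a, scoop_b, scoop_c only 2 to 3 are there at a start; the rules pass over those that are not, and their reading is None.
At some moment in a run one of scoop_a, scoop_b, scoop_c may be knocked a few centimetres aside while the robot is not near it.
It also fails if it takes over 208 s, if anything falls off the work surface, if the arm or the gripper's body presses on something with over 40 N, if the wrist force passes 120 N, or if a joint passes its speed limit or range.

### The arm

A 7-joint arm with a two-finger parallel gripper is mounted at the origin on the work surface. World frame = base frame: x ahead of the robot, y to its left, z up, the work surface at z = 0. Lengths are in mm, angles in rad, forces in N, time in s.
With the tool pointing down it reaches from about 350 to 900 mm from the base axis. Payload 7.2 kg.
Tool frame: the origin (TCP) lies midway between the tips of the shut fingers; the grasp point (between the pads) lies 19 mm behind it; z points along the fingers, y is the line along which they close (so a half turn about z gives the same grasp; the last joint's range is limited). The gripper opens to 85 mm and grips with 20 to 120 N. Pads are 22 mm wide; open, the fingers measure 114 mm over their backs; the gripper's body (76 mm by 85 mm) begins 54 mm behind the grasp point. The pads swing forward as they close: fully open they stand 13 mm farther back than shut.
Start: joints at [1.175, 0.411, -0.013, 1.596, 0.006, 1.134, -0.082], TCP at [201.214, -591.728, 231.297] pointing down, gripper open.
Joint ranges: [-2.95, 2.95], [-0.29, 1.99], [-1.47, 1.44], [0.14, 2.54], [-1.03, 4.17], [0.13, 1.85], [-2.86, 2.86]. Speed limits (rad/s): [2.39, 2.39, 3.01, 3.01, 3.14, 3.14, 3.14].

### API

Orientations are given as a unit quaternion [x, y, z, w].
In Python, from plant import r gives the robot as it stands. The module is installed in compiled form; this text tells all that it offers.
- The arm moves only by the tool step_arm, never from a script. Its argument "plan" is text: rows parted by semicolons, each of 6 numbers parted by spaces: the shift along the tool's x, y, z as a fraction of full scale, then the turn, a rotation vector about the tool's x, y, z as a fraction of full scale. A call has 1 to 10 rows; each row shifts and turns the commanded pose from where the row before left it, along the tool's axes as they then stand; what a row does not reach is not made up. Full scale, the value 1, is 0.02 m for a shift and 5 degrees for a turn. A row lasts 1/8 s, in which the tool goes at most 62.5 mm and 10.7 degrees, less where a joint would pass 70% of its speed; a pose out of reach is approached as far as the arm can. A call with a number of a shift or a turn outside -1 to 1 is refused whole. A call with a gripper value outside its range is refused whole. "grip" is the opening in per cent of the stroke, from 0 (shut) to 100 (fully open), set as the call begins (left out, the last holds). The fingers move at their own pace and stop on an object; "newtons" is the grip in N (left out, the last holds). Time passes only in rows, so rows that do not move let the fingers close. It gives the time, the measured TCP pose, the force, the opening and the grip force at its end, in the units of the state.
- r.read_state(): the state, without advancing time (a new reading comes with each control period).
- r.grab_frame(name): name is "scene" or "top" or "wrist"; returns a dict with "pixels" (384x512x3 uint8, blue, green, red), "depth" (384x512 float32, mm along the optical axis (not along the pixel's ray), 0 where there is no reading), "fov_y" (degrees; the focal length in pixels is half the picture's height over the tangent of half this angle, whatever the lens; pixels are square), "cx", "cy" (the principal point, pixels), "position" and "rotation" of the camera in the world; the wrist camera has in their place "hand_eye" (4x4, takes a point from camera to tool coordinates, whose origin is the TCP and whose axes are the flange's). Camera axes: x right, y down, z forward; pixel columns grow to the right and rows downward; lengths in mm; the calibration is good to about 2 mm. The wrist camera is an equidistant fisheye: a pixel r from the principal point sees the ray r / f radians off the axis. A picture is of the moment at which its call begins: read the wrist's pose just before it.
- r.hand_in(): hands the job in; it is judged then, once.
The state is a dict: "clock": time; "qpos": joint angles; "joint_velocities": joint speeds; "joint_efforts": joint torques, N m; "ee_pos": TCP position; "tool_rot": TCP orientation; "contact_force": force on the tool from outside, world axes, zero at the start; "torque": the same for the moment, N m; "grip_width": opening from 0.0 (shut) to 1.0 (fully open); "gripper_force": force on a finger pad.
Only numpy, scipy, OpenCV 4.12 (cv2) and the standard library are available. Lean on these libraries where they do the work, as an engineer would, in place of code of your own. Each camera call takes 0.05 s, during which the arm holds its last target. There are 200 camera calls.

## Working session

There is one attempt and no reset: what is moved stays moved. The work goes in short steps, Python scripts to look and compute and a tool call to move; the robot and the scene stay as the last step left them, time stands still between calls to the robot, and variables do not carry over. Pictures are saved under pics/ and viewed, at most 14 in all, crops included, and the job is handed in when it is done.

Besides the shell and the picture viewer there is one more tool, called by a JSON object that holds its "op" and its "data", one argument or row to a line. step_arm: Moves the arm, as the interface text tells. Its arguments: {"type":"object","properties":{"plan":{"type":"string"},"grip":{"type":"number"},"newtons":{"type":"number"}},"required":["plan"]}

```bash
mkdir -p pics
cat > h.py <<'E'
import numpy as np, cv2
from plant import r
from scipy.spatial.transform import Rotation as R
def cloud(f):
    d=f["depth"];h,w=d.shape
    F=h/2/np.tan(np.radians(f["fov_y"])/2)
    u,v=np.meshgrid(np.arange(w),np.arange(h))
    P=np.dstack([(u-f["cx"])*d/F,(v-f["cy"])*d/F,d])
    rot=np.array(f["rotation"])
    if rot.size==4: rot=R.from_quat(rot.ravel()).as_matrix()
    P=P@rot.reshape(3,3).T+np.array(f["position"])
    P[d<=0]=np.nan
    return P
E
python3 - <<'E'
from h import *
s=r.read_state();print(s)
for n in("scene","top"):
    f=r.grab_frame(n);cv2.imwrite(f"pics/{n}0.png",f["pixels"])
    np.savez(f"{n}0.npz",P=cloud(f),px=f["pixels"])
    print(n,{k:f[k] for k in("fov_y","cx","cy","position","rotation")})
E
```

```text
{'clock': 0.0, 'qpos': array([ 1.17483317,  0.41192399, -0.01272792,  1.59704066,  0.00560753,
        1.13432231, -0.08218845]), 'joint_velocities': array([-1.39033503e-03,  1.26691880e-03,  1.99913874e-03, -2.65989930e-03,
       -7.36238127e-05, -1.27018640e-03, -1.26084623e-03]), 'joint_efforts': array([-6.22238604e-04, -6.00634146e+01,  6.81673251e-01, -2.99414724e+01,
        1.37426585e-02,  1.07625758e-02, -2.44810730e-05]), 'ee_pos': array([ 201.00828697, -591.26264452,  230.43937631]), 'tool_rot': array([ 9.86596702e-01,  1.63175551e-01, -1.93328113e-04, -8.06451797e-04]), 'contact_force': array([-0.30734327, -0.04986218, -0.74487892]), 'torque': array([0.03978716, 0.01384643, 0.05544098]), 'gripper_force': 0.0, 'grip_width': 0.9949714354249912}
scene {'fov_y': 51.08166845216828, 'cx': 256.2840121301664, 'cy': 195.2527505410296, 'position': array([1691.9883863 , -419.7340263 ,  894.36697183]), 'rotation': array([ 0.73740679,  0.46893109, -0.27051485, -0.40392643])}
top {'fov_y': 52.3241523119524, 'cx': 259.5240823824448, 'cy': 187.13542679384955, 'position': array([ 472.43355494,   50.84825989, 1276.48516895]), 'rotation': array([-0.69885924,  0.71237925, -0.04480676,  0.04586842])}
```

View pics/scene0.png

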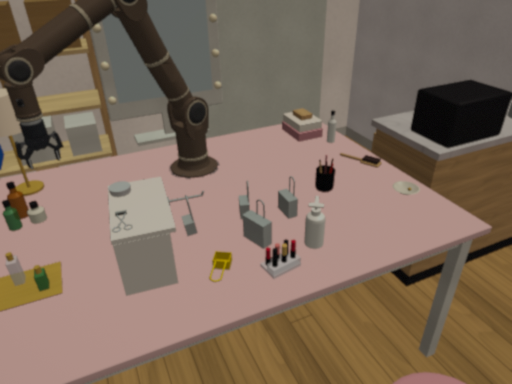

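View pics/top0.png

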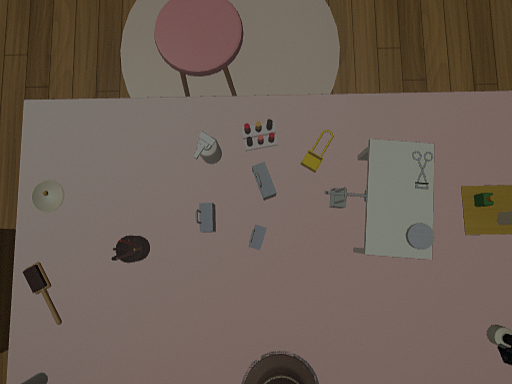

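The scene view shows gray scoops standing at (257,230), (288,204) and (244,207). The smallest hangs on the hook at (189,222), and the yellow look-alike lies at (221,262). In the top view the same things are at (264,180), (206,217), (258,237), (338,198) for the hung one and (318,150) for the yellow one. Next I'll segment them and measure.

Run:
```python
from h import *
for n in("top","scene"):
    D=np.load(n+"0.npz");P=D["P"];px=D["px"]
    z=P[...,2]
    m=((z>12)&(z<190)&(P[...,0]>250)&(P[...,0]<900)&(P[...,1]>-420)&(P[...,1]<420)).astype(np.uint8)
    k,l,st,c=cv2.connectedComponentsWithStats(m,connectivity=8)
    print(n, z[250:260,100:110].mean())
    for i in range(1,k):
        if st[i,4]<40: continue
        Q=P[l==i]; 
        print(st[i],"x",np.percentile(Q[:,0],[1,50,99]).round(),"y",np.percentile(Q[:,1],[1,50,99]).round(),"z",np.percentile(Q[:,2],[1,50,99]).round(),px[l==i].mean(0).round())
# shelf
P=np.load("top0.npz")["P"];z=P[...,2]
m=(abs(z-214)<6)&(P[...,1]<-150)
m=cv2.morphologyEx(m.astype(np.uint8),cv2.MORPH_OPEN,np.ones((7,7)))
Q=P[m>0];rc=cv2.minAreaRect(Q[:,:2].astype(np.float32));print("shelf",rc,cv2.boxPoints(rc),Q[:,2].mean())
# hook
ys,xs=np.where((z>190)&(z<230)&(P[...,1]>-230)&(P[...,1]<-50)&(P[...,0]>300)&(P[...,0]<700))
H=P[ys,xs];print(len(H));o=np.argsort(H[:,1]);print(H[o][::max(1,len(H)//60)].round())
im=cv2.imread("pics/top0.png")[110:270,170:380];im2=cv2.imread("pics/scene0.png")[160:300,150:350]
cv2.imwrite("pics/crop0.png",np.vstack([cv2.resize(im,(630,320)),cv2.resize(im2,(630,280))])) if 0 else None
cv2.imwrite("pics/crop0.png",cv2.resize(im,None,fx=3.5,fy=3.5,interpolation=cv2.INTER_CUBIC))
cv2.imwrite("pics/crop1.png",cv2.resize(im2,None,fx=4,fy=4,interpolation=cv2.INTER_CUBIC))
```

```text
top -0.5050634375696518
[241 119  35  30 638] x [770. 811. 843.] y [  0.  50. 105.] z [ 12.  35. 100.] [75. 79. 92.]
[301 130  32  42 214] x [685. 744. 816.] y [-188. -139.  -86.] z [13. 33. 40.] [ 32.  90. 104.]
[193 132  29  32 574] x [708. 738. 777.] y [176. 204. 239.] z [ 17. 121. 174.] [ 94. 100. 100.]
[358 147  10  13  87] x [720. 724. 738.] y [-299. -276. -274.] z [ 15.  61. 122.] [66. 72. 77.]
[252 162  25  39 496] x [594. 643. 699.] y [ 4. 37. 70.] z [ 18.  95. 161.] [89. 89. 86.]
[330 188  15   5  57] x [601. 606. 616.] y [-200. -178. -166.] z [ 75. 122. 187.] [75. 79. 79.]
[330 195  16  14 191] x [558. 573. 598.] y [-202. -176. -164.] z [ 73. 119. 180.] [81. 86. 84.]
[196 203  19  30 487] x [495. 538. 581.] y [198. 217. 238.] z [ 21.  79. 154.] [87. 85. 83.]
[248 225  19  26 298] x [438. 474. 508.] y [37. 62. 87.] z [ 59.  64. 148.] [95. 92. 89.]
[138 239  12  21 161] x [418. 447. 475.] y [406. 410. 420.] z [14. 61. 94.] [29. 32. 38.]
[354 248  10   6  54] x [421. 428. 436.] y [-254. -246. -244.] z [ 14.  74. 128.] [74. 80. 86.]
scene -0.16764253254130154
[315 168  10  22 
[... 2009 characters left out ...]
 209.]
 [ 589. -180.  210.]
 [ 576. -180.  209.]
 [ 587. -178.  206.]
 [ 571. -178.  205.]
 [ 572. -177.  193.]
 [ 590. -176.  206.]
 [ 587. -175.  207.]
 [ 590. -172.  209.]
 [ 588. -171.  203.]
 [ 590. -170.  208.]
 [ 590. -167.  209.]
 [ 590. -164.  210.]
 [ 590. -162.  206.]
 [ 593. -159.  207.]
 [ 590. -159.  209.]
 [ 593. -156.  207.]
 [ 590. -154.  205.]
 [ 587. -153.  211.]
 [ 588. -151.  207.]
 [ 588. -148.  205.]
 [ 590. -148.  208.]
 [ 588. -145.  207.]
 [ 593. -143.  207.]
 [ 593. -140.  207.]
 [ 590. -140.  208.]
 [ 590. -137.  207.]
 [ 588. -134.  207.]
 [ 590. -133.  213.]
 [ 595. -130.  216.]
 [ 592. -129.  221.]
 [ 592. -127.  221.]
 [ 595. -125.  215.]
 [ 590. -124.  218.]]
```

View pics/crop0.png

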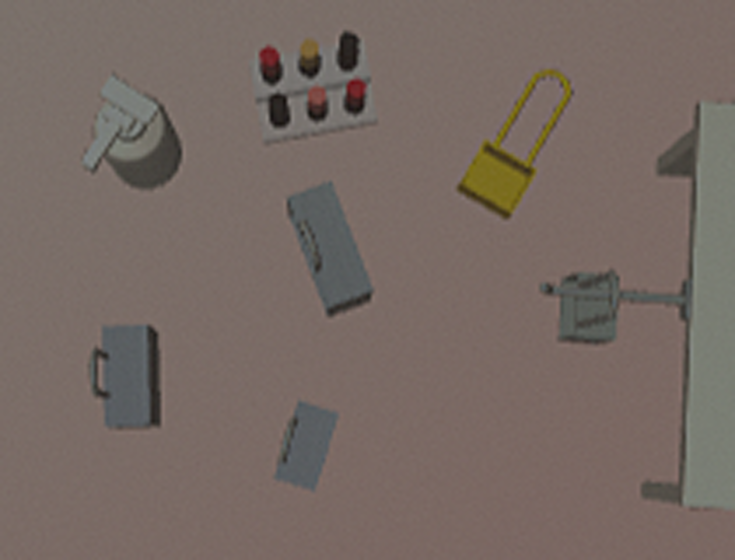

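View pics/crop1.png

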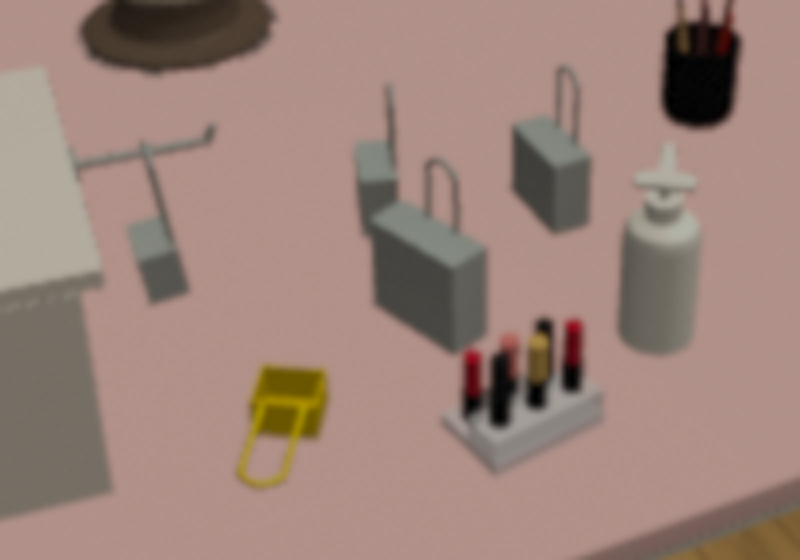

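The top crop at (329,247), (131,375) and (305,445) matches a, b and c, so all three are here. All their handles, and so their mouths, face left, which is +y and the same way as the hook tip. d hangs at (588,305), and the yellow one at (495,180) is the decoy. Next I'll fit poses.

```bash
cat >> h.py <<'E'
H={'a':96,'b':80,'c':64,'d':48};W={'a':(104,42),'b':(88,40),'c':(72,38),'d':(56,36)}
def fit(P,guess,n):
    """standing scoop: top-face rect -> origin xy (mouth lower edge middle), yaw of scoop x axis"""
    z=P[...,2];m=(abs(z-H[n])<5)&(np.hypot(P[...,0]-guess[0],P[...,1]-guess[1])<75)
    k,l,st,_=cv2.connectedComponentsWithStats(m.astype(np.uint8),connectivity=8)
    i=1+np.argmax(st[1:,4]);Q=P[l==i][:,:2].astype(np.float32)
    (c,s,a)=cv2.minAreaRect(Q)
    yaw=np.radians(a if s[0]<s[1] else a+90)  # short side = x axis
    ax=np.array([np.cos(yaw),np.sin(yaw)]); c=np.array(c)
    hm=(z>H[n]+15)&(z<H[n]+70)&(np.hypot(P[...,0]-guess[0],P[...,1]-guess[1])<75)
    hc=np.median(P[hm][:,:2],0)
    if (hc-c)@ax>0: ax=-ax
    o=c-ax*W[n][1]/2
    eye=o+3*ax
    return dict(o=o.round(1),yaw=np.degrees(np.arctan2(ax[1],ax[0])).round(1),size=np.round(s,1),eye=eye.round(1),hc=hc.round(1),hoff=((hc-o)@ax).round(1),N=len(Q))
ROOT=np.array([580.9,-238.8,205.]);HD=np.array([.0902,.9959,0])  # hook root, outward dir
def Rt(yawx,tilt=0):
    """tool rot for scoop/hook with bowl dir yaw (deg); tool y = scoop y, tool x = -scoop x, z down; tilt deg about tool y"""
    b=np.radians(yawx);x=-np.array([np.cos(b),np.sin(b),0]);z=np.array([0,0,-1.]);y=np.cross(z,x)
    return R.from_matrix(np.c_[x,y,z])*R.from_rotvec([0,np.radians(tilt),0])
def go(pos,rot,p=None,q=None):
    s=r.read_state();p=s["ee_pos"] if p is None else p;q=R.from_quat(s["tool_rot"]) if q is None else q
    d=np.array(pos)-p
    print("shift/20 cur",(q.inv().apply(d)/20).round(2),"after turn",(rot.inv().apply(d)/20).round(2),"turn/5deg",(np.degrees((q.inv()*rot).as_rotvec())/5).round(2))
E
python3 - <<'E'
from h import *
P=np.load("top0.npz")["P"]
for n,g in(('a',(643,37)),('b',(538,217)),('c',(474,62))): print(n,fit(P,g,n))
print(ROOT+110*HD)
# d: handle points
m=(P[...,2]>65)&(P[...,2]<100)&(abs(P[...,0]-585)<40)&(abs(P[...,1]+180)<50)
Q=P[m];print(len(Q),Q.mean(0),cv2.minAreaRect(Q[:,:2].astype(np.float32)))
D=np.load("scene0.npz")["P"]
m=(D[...,2]>140)&(D[...,2]<220)&(abs(D[...,0]-590)<40)&(abs(D[...,1]+180)<30)
for q in D[m]: print(q.round(),((q-ROOT)@HD).round(), end=' | ')
E
```

```text
a {'o': array([641.3,  57.5]), 'yaw': np.float64(-70.5), 'size': array([103.9,  42. ]), 'eye': array([642.3,  54.6]), 'hc': array([639.7,  54.9]), 'hoff': np.float64(1.8), 'N': 402}
b {'o': array([538., 238.]), 'yaw': np.float64(-89.3), 'size': array([86.9, 40.4]), 'eye': array([538., 235.]), 'hc': array([539. , 233.1]), 'hoff': np.float64(5.0), 'N': 368}
c {'o': array([467.4,  43.4]), 'yaw': np.float64(71.4), 'size': array([37.5, 71.3]), 'eye': array([468.4,  46.3]), 'hc': array([nan, nan]), 'hoff': np.float64(nan), 'N': 263}
[ 590.822 -129.251  205.   ]
72 [ 584.73195219 -171.57130224   79.02877812] ((586.7561645507812, -181.61322021484375), (34.7855339050293, 56.6519889831543), 85.90536499023438)
  return _methods._mean(a, axis=axis, dtype=dtype,
  ret = um.true_divide(
```

```bash
sed -i 's/    if (hc-c)@ax>0: ax=-ax/    if ax[1]>0: ax=-ax  # mouths all face +y/' h.py
python3 - <<'E'
from h import *
Rh=Rt(-95.2,8.3);eye=ROOT+56*HD+[0,0,4]
T=eye+40*Rh.apply([0,0,1]);print(T)
s=r.read_state();p=s["ee_pos"]
go(p+[0,0,100],Rh)
go(T-110*Rh.apply([0,0,1]),Rh,p=p+[0,0,100])
E
```

```text
[ 586.474535   -177.27911646  169.41896844]
shift/20 cur [-0.   -0.01 -5.  ] after turn [ 0.72  0.   -4.95] turn/5deg [  0.94   1.46 -13.18]
shift/20 cur [ 24.59 -12.67   2.63] after turn [20.97 17.32  5.7 ] turn/5deg [  0.94   1.46 -13.18]
```

{"op": "step_arm", "data": {
  "plan": "0 0 -1 0 0 0;0 0 -1 0 0 0;0 0 -1 0 0 0;0 0 -1 0 0 0;0 0 -1 0 0 0;0 0 0 0.067 0.104 -0.94;0 0 0 0.067 0.104 -0.94;0 0 0 0.067 0.104 -0.94;0 0 0 0.067 0.104 -0.94;0 0 0 0.067 0.104 -0.94",
  "grip": 100,
  "newtons": 40
}}

```text
clock: 1.35
ee_pos: [201.1, -591.5, 330.8]
tool_rot: [0.932, 0.362, 0.02, -0.019]
contact_force: [0.1, 0.6, -0.1]
grip_width: 1.001
gripper_force: 0.0
```

{"op": "step_arm", "data": {
  "plan": "0 0 0 0.067 0.104 -0.94;0 0 0 0.067 0.104 -0.94;0 0 0 0.067 0.104 -0.94;0 0 0 0.067 0.104 -0.94;0 0 0 0.067 0.104 -0.94;0 0 0 0.067 0.104 -0.94;0 0 0 0.067 0.104 -0.94;0 0 0 0.067 0.104 -0.94;0 0 0 0.067 0.104 -0.94;0 0 0 0 0 0"
}}

```text
clock: 2.6
ee_pos: [201.1, -591.7, 330.6]
tool_rot: [0.737, 0.672, 0.053, -0.048]
contact_force: [-1.1, -0.3, 0.7]
grip_width: 1.003
gripper_force: 0.0
```

{"op": "step_arm", "data": {
  "plan": "1 0.83 0.1 0 0 0;1 0.83 0.1 0 0 0;1 0.83 0.1 0 0 0;1 0.83 0.1 0 0 0;1 0.83 0.1 0 0 0;1 0.83 0.1 0 0 0;1 0.83 0.1 0 0 0;1 0.83 0.1 0 0 0;1 0.83 0.1 0 0 0;1 0.83 0.1 0 0 0"
}}

```text
clock: 3.85
ee_pos: [386.3, -404.9, 340.3]
tool_rot: [0.737, 0.672, 0.053, -0.048]
contact_force: [0.3, -0.2, -0.3]
grip_width: 0.999
gripper_force: 0.0
```

{"op": "step_arm", "data": {
  "plan": "1 0.83 0.1 0 0 0;1 0.83 0.1 0 0 0;1 0.83 0.1 0 0 0;1 0.83 0.1 0 0 0;1 0.83 0.1 0 0 0;1 0.83 0.1 0 0 0;1 0.83 0.1 0 0 0;1 0.83 0.1 0 0 0;1 0.83 0.1 0 0 0;1 0.83 0.1 0 0 0"
}}

```text
clock: 5.1
ee_pos: [569.5, -220.0, 349.1]
tool_rot: [0.737, 0.672, 0.053, -0.048]
contact_force: [-0.5, -0.5, 0.8]
grip_width: 0.997
gripper_force: 0.0
```

```bash
cat >> h.py <<'E'
def wrist(name=None):
    s=r.read_state();f=r.grab_frame("wrist");d=f["depth"];h,w=d.shape
    F=h/2/np.tan(np.radians(f["fov_y"])/2);u,v=np.meshgrid(np.arange(w)-f["cx"],np.arange(h)-f["cy"])
    rr=np.hypot(u,v);t=rr/F;k=np.where(rr>0,np.tan(t)/np.maximum(rr,1e-6),1/F)
    P=np.dstack([u*k*d,v*k*d,d]);E=f["hand_eye"];P=P@E[:3,:3].T+E[:3,3]
    P=P@R.from_quat(s["tool_rot"]).as_matrix().T+s["ee_pos"];P[(d<=0)|(t>1.4)]=np.nan
    if name: cv2.imwrite("pics/"+name,f["pixels"])
    return P,f
E
python3 - <<'E'
from h import *
Rh=Rt(-95.2,8.3);eye=ROOT+56*HD+[0,0,4]
T=eye+40*Rh.apply([0,0,1])
go(T-110*Rh.apply([0,0,1]),Rh)
P,f=wrist("w1.png");print(f["hand_eye"].round(3),f["fov_y"]);np.save("w1.npy",P)
m=np.isfinite(P[...,2])&(abs(P[...,0]-588)<45)&(abs(P[...,1]+180)<70)&(P[...,2]>190)&(P[...,2]<235)
Q=P[m];print(len(Q));
a=(Q-ROOT)@HD;side=(Q-ROOT)@np.cross([0,0,1],HD)
for lo in range(0,125,8):
    k=(a>=lo)&(a<lo+8)
    if k.any():print(lo,k.sum(),"side",np.percentile(side[k],[2,50,98]).round(1),"z",np.percentile(Q[k,2],[2,50,98]).round(1))
E
```

```text
shift/20 cur [0.89 0.65 3.71] after turn [0.88 0.65 3.71] turn/5deg [ 0.01  0.02 -0.02]
[[-1.00000e-03 -9.56000e-01 -2.93000e-01  7.37140e+01]
 [ 1.00000e+00 -0.00000e+00 -2.00000e-03  3.38000e-01]
 [ 1.00000e-03 -2.93000e-01  9.56000e-01 -1.43007e+02]
 [ 0.00000e+00  0.00000e+00  0.00000e+00  1.00000e+00]] 65.70646984690485
1993
0 62 side [-5.8 -1.6  1.4] z [205.3 208.5 210.2]
8 63 side [-5.7 -1.6  1.5] z [206.1 208.2 209.7]
16 61 side [-5.6 -2.4  1.5] z [206.4 208.5 210.2]
24 66 side [-5.6 -2.4  1.5] z [206.  208.6 210.2]
32 65 side [-5.4 -1.4  1.6] z [205.9 208.7 210.1]
40 62 side [-5.4 -1.8  1.5] z [206.7 208.7 210.5]
48 212 side [-20.7  -1.3  16.4] z [203.2 211.7 215.8]
56 123 side [-20.3  -1.4  16.5] z [190.7 207.9 213.8]
64 64 side [-5.4 -1.8  1.5] z [205.7 208.6 210.2]
72 68 side [-6.4 -2.2  1.5] z [205.4 208.6 210.4]
80 72 side [-6.4 -2.3  1.5] z [205.1 208.6 210. ]
88 68 side [-6.4 -2.3  1.5] z [205.8 208.6 210.2]
96 60 side [-5.4 -2.3  0.6] z [206.7 208.6 212.5]
104 69 side [-5.7 -2.   0.9] z [210.2 218.3 221.9]
112 12 side [-4.5 -1.8  0.8] z [219.1 219.8 221.8]
```

View pics/w1.png

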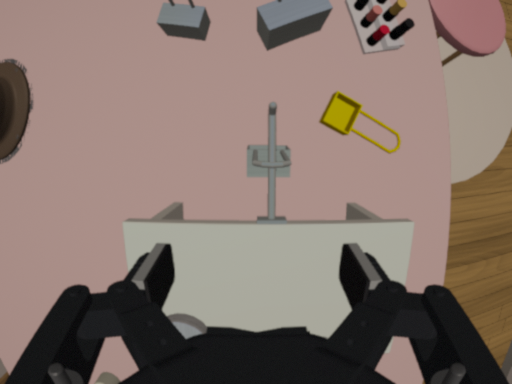

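The wrist view shows the hook vertical at column 272, with its lip at (272,105). d's loop is at (270,158) and the yellow decoy at (340,112). I'll refine the hook frame in wrist coordinates.

Run:
```python
from h import *
P=np.load("w1.npy");S=np.cross([0,0,1],HD)
a=(P-ROOT)@HD;sd=(P-ROOT)@S;z=P[...,2]
m=(abs(sd+2)<6)&(z>216)&(z<226)&(a>90);print("lip",np.percentile(a[m],[0,5,50,95,100]).round(1),z[m].max())
m=(abs(sd)<140)&(abs(z-214)<4)&(a>-30)&(a<10)
for lo in range(-120,121,40):
    k=m&(abs(sd-lo)<20);print("edge",lo,np.percentile(a[k],[98,100]).round(1),z[k].mean().round(1))
m=(abs(sd+2)<5)&(z>211)&(z<220)&(a>40)&(a<75);print("peak a",np.percentile(a[m],[2,50,98]).round(1),z[m].max())
for zl in(205,195,185,175):
  m=(abs(abs(sd+2)-17)<7)&(abs(z-zl)<5)&(a>40)&(a<80);print(zl,np.percentile(a[m],[2,50,98]).round(1) if m.any() else 0,np.percentile(sd[m],[2,98]) if m.any() else 0)
```

```text
lip [105.3 106.3 109.9 113.5 113.6] 222.1143410051073
edge -120 [-5.8 -5.2] 213.9
edge -80 [-5.8 -5.2] 214.0
edge -40 [-5.2 -4.7] 214.0
edge 0 [-1.5  3.9] 214.1
edge 40 [-5.2 -4.1] 214.1
edge 80 [-4.6 -4.2] 214.2
edge 120 [-4.4 -3.7] 214.2
peak a [51.2 53.7 56.1] 218.13279335272736
205 [51.7 54.8 57.6] [-21.76130517  17.44041914]
195 [57.2 58.4 59.2] [-20.35110691  17.2546913 ]
185 [57.2 59.1 60. ] [-21.4510568   17.31502901]
175 [59.  60.9 61.8] [-20.01403472  17.46390638]
```

```bash
sed -i 's/^ROOT=.*/ROOT=np.array([582.4,-244.0,205.]);HD=np.array([.0960,.9954,0])/' h.py
cat >> h.py <<'E'
YH=-95.5;RH=Rt(YH,8.3)
def hung(a,dz=0,rot=RH,low=40):
    """TCP for an eye at distance a from root, dz above resting height"""
    return ROOT+a*HD+np.array([0,0,4+dz])+low*rot.apply([0,0,1])
E
python3 - <<'E'
from h import *
go(hung(58.7),RH)
E
```

```text
shift/20 cur [0.56 0.67 9.17] after turn [0.57 0.67 9.17] turn/5deg [ 0.01 -0.01  0.09]
```

{"op": "step_arm", "data": {
  "plan": "0.28 0.33 0 0 0 0.09;0.28 0.34 0 0 0 0;0 0 1 0 0 0;0 0 1 0 0 0;0 0 1 0 0 0;0 0 1 0 0 0;0 0 1 0 0 0;0 0 1 0 0 0;0 0 1 0 0 0;0 0 1 0 0 0"
}}

```text
clock: 6.4
ee_pos: [585.4, -190.4, 191.5]
tool_rot: [0.74, 0.668, 0.053, -0.048]
contact_force: [-0.4, -0.2, 0.1]
grip_width: 0.999
gripper_force: 0.0
```

{"op": "step_arm", "data": {
  "plan": "0 0 1 0 0 0;0 0 0.15 0 0 0;0 0 0 0 0 0;0 0 0 0 0 0"
}}

```text
clock: 6.9
ee_pos: [586.3, -187.2, 170.3]
tool_rot: [0.74, 0.669, 0.053, -0.047]
contact_force: [-1.2, 0.0, 0.5]
grip_width: 0.999
gripper_force: 0.0
```

Run:
```python
from h import *
go(hung(58.7),RH)
P,f=wrist("w2.png")
```

```text
shift/20 cur [0.37 0.08 0.1 ] after turn [0.37 0.08 0.1 ] turn/5deg [ 0.02  0.03 -0.05]
```

View pics/w2.png

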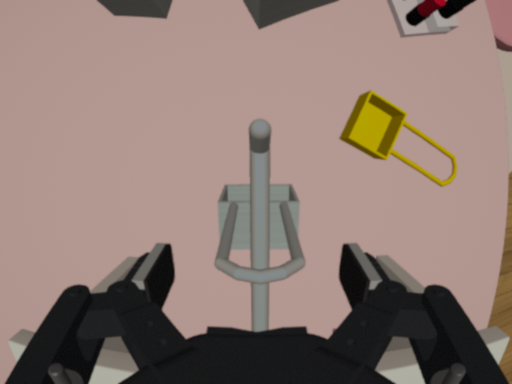

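Fingers straddle d's loop (peak at (260,272)), centred within a couple of pixels. Applying the small correction, then closing.

{"op": "step_arm", "data": {
  "plan": "0.37 0.08 0.1 0 0 0;0 0 0 0 0 0"
}}

```text
clock: 7.2
ee_pos: [588.5, -178.2, 168.6]
tool_rot: [0.739, 0.67, 0.053, -0.048]
contact_force: [0.6, 0.6, -0.3]
grip_width: 1.001
gripper_force: 0.0
```

{"op": "step_arm", "data": {
  "plan": "0 0 0 0 0 0;0 0 0 0 0 0;0 0 0 0 0 0;0 0 0 0 0 0;0 0 0 0 0 0;0 0 0 0 0 0;0 0 0 0 0 0;0 0 0 0 0 0",
  "grip": 0,
  "newtons": 40
}}

```text
clock: 8.2
ee_pos: [588.3, -179.5, 168.5]
tool_rot: [0.74, 0.669, 0.053, -0.048]
contact_force: [0.4, 0.0, 2.5]
grip_width: 0.457
gripper_force: 40.0
```

Run:
```python
from h import *
s=r.read_state();print(s["grip_width"],s["contact_force"])
go(hung(58.7),RH)
p=s["ee_pos"]
go(hung(58.7,35),RH); go(hung(150,35),RH)
t=np.array([440,-90,140.]); go(t,Rt(-95.5,0),p=hung(150,35),q=RH)
P,f=wrist();S=np.cross([0,0,1],HD);Q=P-ROOT;a=Q@HD;sd=Q@S;z=P[...,2]
m=(abs(sd)<5)&(z>211)&(z<222)&(a>40)&(a<80);print("peak",np.percentile(a[m],[2,50,98]).round(1),np.percentile(z[m],[50,98]))
m=(abs(sd)<4)&(z>203)&(a>70)&(a<125)
print("hook side",np.median(sd[(abs(sd)<8)&(abs(z-208)<4)&(a>70)&(a<105)]))
m=(abs(sd)<8)&(z>216)&(a>95)&(a<130);print("lip",np.percentile(a[m],[1,99]))
```

```text
0.45734471082874345 [0.35281329 0.02961405 2.52070486]
shift/20 cur [-0.01  0.02 -0.05] after turn [-0.01  0.02 -0.05] turn/5deg [ 0.    0.02 -0.05]
shift/20 cur [ 0.24  0.02 -1.78] after turn [ 0.25  0.02 -1.78] turn/5deg [ 0.    0.02 -0.05]
shift/20 cur [ 4.76 -0.   -1.13] after turn [ 4.76  0.02 -1.12] turn/5deg [ 0.    0.02 -0.05]
shift/20 cur [-1.26 -7.83  3.07] after turn [-0.81 -7.83  3.22] turn/5deg [ 0.   -1.66  0.  ]
peak [56.5 59.9 62. ] [213.8262478  215.55693335]
hook side -0.10563963400452316
lip [111.05511801 119.49025952]
```

{"op": "step_arm", "data": {
  "plan": "0.12 0 -0.9 0 0 0;0.12 0 -0.9 0 0 0;0 0 0 0 0 0;0.9 0 0.13 0 0 0;0.9 0 0.13 0 0 0;0.9 0 0.13 0 0 0;0.9 0 0.13 0 0 0;0.9 0 0.13 0 0 0;0 0 0 0 -0.83 0;0 0 0 0 -0.83 0"
}}

```text
clock: 9.5
ee_pos: [597.4, -88.7, 204.7]
tool_rot: [0.742, 0.671, -0.002, 0.001]
contact_force: [-0.6, 0.5, -0.1]
grip_width: 0.456
gripper_force: 40.3
```

Run:
```python
from h import *
go([420,-100,150],Rt(-95.5,0));print(r.read_state()["ee_pos"])
P,f=wrist("w3.png")
```

```text
shift/20 cur [-1.44 -8.77  2.74] after turn [-1.41 -8.77  2.73] turn/5deg [-0.    0.05 -0.05]
[597.36839256 -88.65401398 204.67129521]
```

View pics/w3.png

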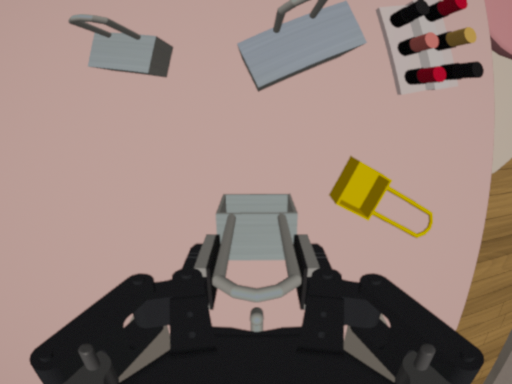

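d is held upright between the pads at (257,240), clear of the hook tip at (257,318). Carrying it to the free spot.

{"op": "step_arm", "data": {
  "plan": "0 -1 0 0 0 0;-0.1 -1 0 0 0 0;-0.1 -1 0 0 0 0;-0.2 -1 0 0 0 0;-0.2 -1 0.3 0 0 0;-0.2 -1 0.4 0 0 0;-0.2 -1 0.5 0 0 0;-0.2 -1 0.5 0 0 0;-0.2 -0.77 0.5 0 0 0;0 0 0.5 0 0 0"
}}

```text
clock: 10.8
ee_pos: [419.3, -99.8, 150.6]
tool_rot: [0.742, 0.67, -0.001, 0.001]
contact_force: [0.5, 1.0, -1.1]
grip_width: 0.453
gripper_force: 40.4
```

Run:
```python
from h import *
go([420,-100,97],Rt(-95.5,0));print(r.read_state()["ee_pos"])
```

```text
shift/20 cur [-0.    0.04  2.68] after turn [-0.01  0.03  2.68] turn/5deg [-0.    0.02 -0.06]
[419.32841338 -99.77404981 150.6366011 ]
```

{"op": "step_arm", "data": {
  "plan": "0 0 0.9 0 0 0;0 0 0.9 0 0 0;0 0 0.6 0 0 0;0 0 0.2 0 0 0;0 0 0.08 0 0 0;0 0 0 0 0 0"
}}

```text
clock: 11.55
ee_pos: [420.2, -99.8, 97.5]
tool_rot: [0.742, 0.671, -0.001, 0.001]
contact_force: [-0.4, -0.3, -1.6]
grip_width: 0.454
gripper_force: 40.4
```

{"op": "step_arm", "data": {
  "plan": "0 0 0.05 0 0 0;0 0 0.05 0 0 0;0 0 0 0 0 0"
}}

```text
clock: 11.92
ee_pos: [419.8, -99.8, 95.3]
tool_rot: [0.742, 0.671, -0.001, 0.0]
contact_force: [0.3, -0.4, -0.8]
grip_width: 0.45
gripper_force: 40.4
```

{"op": "step_arm", "data": {
  "plan": "0 0 0.05 0 0 0;0 0 0 0 0 0"
}}

```text
clock: 12.18
ee_pos: [419.7, -99.8, 94.1]
tool_rot: [0.742, 0.671, -0.001, 0.0]
contact_force: [0.3, -0.2, -0.1]
grip_width: 0.45
gripper_force: 40.4
```

{"op": "step_arm", "data": {
  "plan": "0 0 0.05 0 0 0;0 0 0 0 0 0"
}}

```text
clock: 12.42
ee_pos: [419.8, -99.8, 93.2]
tool_rot: [0.742, 0.671, -0.001, 0.0]
contact_force: [0.0, 0.1, -0.8]
grip_width: 0.453
gripper_force: 40.5
```

{"op": "step_arm", "data": {
  "plan": "0 0 0.05 0 0 0;0 0 0 0 0 0"
}}

```text
clock: 12.68
ee_pos: [420.0, -99.8, 93.0]
tool_rot: [0.742, 0.671, -0.001, 0.001]
contact_force: [-3.6, 0.3, 12.3]
grip_width: 0.454
gripper_force: 41.6
```

Contact at z≈93. Releasing and rising.

{"op": "step_arm", "data": {
  "plan": "0 0 -0.04 0 0 0;0 0 0 0 0 0;0 0 0 0 0 0;0 0 0 0 0 0;0 0 0 0 0 0;0 0 0 0 0 0",
  "grip": 100
}}

```text
clock: 13.42
ee_pos: [419.8, -99.8, 93.0]
tool_rot: [0.742, 0.671, -0.001, 0.0]
contact_force: [-0.1, 0.3, 0.2]
grip_width: 1.002
gripper_force: 0.0
```

{"op": "step_arm", "data": {
  "plan": "0 0 -0.5 0 0 0;0 0 -1 0 0 0;0 0 -1 0 0 0;0 0 -1 0 0 0;0 0 -1 0 0 0;0 0 -1 0 0 0;0 0 -1 0 0 0;0 0 -1 0 0 0;0 0 -1 0 0 0;0 0 0 0 0 0"
}}

```text
clock: 14.68
ee_pos: [420.7, -99.5, 264.7]
tool_rot: [0.742, 0.671, -0.0, 0.002]
contact_force: [-0.2, 0.1, -0.3]
grip_width: 1.002
gripper_force: 0.0
```

Run:
```python
from h import *
P,_=wrist("w4.png")
f=r.grab_frame("top");T=cloud(f);cv2.imwrite("pics/top1.png",f["pixels"])
for n,g in(('a',(643,37)),('b',(538,217)),('c',(474,62)),('d',(420,-120))):
    for nm,X in(("top",T),("wrist",P)):
        try: print(n,nm,fit(X,g,n))
        except Exception as e: print(n,nm,e)
F=fit(T,(643,37),'a')
go([*F['eye'],270],Rt(F['yaw']));
```

```text
a top {'o': array([641.2,  57.4]), 'yaw': np.float64(-70.3), 'size': array([103.4,  41.9]), 'eye': array([642.2,  54.6]), 'hc': array([640. ,  54.9]), 'hoff': np.float64(1.9), 'N': 400}
a wrist {'o': array([642.2,  55.6]), 'yaw': np.float64(-70.5), 'size': array([106.2,  42.1]), 'eye': array([643.2,  52.8]), 'hc': array([627.9,  48.1]), 'hoff': np.float64(2.2), 'N': 2164}
b top {'o': array([538.2, 238.2]), 'yaw': np.float64(-89.6), 'size': array([86.9, 40.6]), 'eye': array([538.2, 235.2]), 'hc': array([537.6, 233.5]), 'hoff': np.float64(4.7), 'N': 360}
b wrist attempt to get argmax of an empty sequence
c top {'o': array([479.5,  79.5]), 'yaw': np.float64(-108.7), 'size': array([37.6, 71.5]), 'eye': array([478.6,  76.6]), 'hc': array([nan, nan]), 'hoff': np.float64(nan), 'N': 254}
c wrist {'o': array([480.7,  77.5]), 'yaw': np.float64(-108.2), 'size': array([39.2, 72.7]), 'eye': array([479.8,  74.7]), 'hc': array([493.2,  68.7]), 'hoff': np.float64(4.5), 'N': 1943}
d top {'o': array([436.6, -88.4]), 'yaw': np.float64(-117.4), 'size': array([21.5, 44.3]), 'eye': array([435.2, -91.1]), 'hc': array([419. , -98.4]), 'hoff': np.float64(17.0), 'N': 57}
d wrist {'o': array([420. , -98.8]), 'yaw': np.float64(-95.7), 'size': array([36.8, 56.2]), 'eye': array([ 419.7, -101.8]), 'hc': array([ 405.7, -100.3]), 'hoff': np.float64(2.8), 'N': 870}
shift/20 cur [ 8.78 10.3  -0.38] after turn [ 3.5  13.07 -0.35] turn/5deg [-0.01  0.02 -5.09]
  return _methods._mean(a, axis=axis, dtype=dtype,
  ret = um.true_divide(
```

{"op": "step_arm", "data": {
  "plan": "0 0 0 0 0 -0.85;0 0 0 0 0 -0.85;0 0 0 0 0 -0.85;0 0 0 0 0 -0.85;0 0 0 0 0 -0.85;0 0 0 0 0 -0.85;0.25 1 0 0 0 0;0.25 1 0 0 0 0;0.25 1 0 0 0 0;0.25 1 0 0 0 0"
}}

```text
clock: 16.02
ee_pos: [488.5, -53.2, 261.8]
tool_rot: [0.575, 0.818, -0.001, -0.001]
contact_force: [-0.0, -0.3, 0.9]
grip_width: 1.002
gripper_force: 0.0
```

{"op": "step_arm", "data": {
  "plan": "0.25 1 0 0 0 0;0.25 1 0 0 0 0;0.25 1 0 0 0 0;0.25 1 0 0 0 0;0.25 1 0 0 0 0;0.25 1 0 0 0 0;0.25 1 0 0 0 0;0.25 1 0 0 0 0;0.25 1 0 0 0 0;0 0 0 0 0 0"
}}

```text
clock: 17.27
ee_pos: [643.4, 51.1, 261.6]
tool_rot: [0.575, 0.818, -0.001, -0.0]
contact_force: [0.2, 0.2, 0.3]
grip_width: 0.997
gripper_force: 0.0
```

```bash
cat >> h.py <<'E'
import warnings;warnings.simplefilter("ignore")
def over(n,guess,low=41):
    P,_=wrist();F=fit(P,guess,n);print(F)
    z=P[...,2];ax=np.array([np.cos(np.radians(F['yaw'])),np.sin(np.radians(F['yaw']))]);q=P[...,:2]-F['o']
    m=(z>H[n]+50)&(z<H[n]+72)&(np.hypot(q[...,0],q[...,1])<30);b=q[m]@ax;l=q[m]@np.array([-ax[1],ax[0]])
    print("loop x",np.percentile(b,[5,50,95]).round(1),"y",np.percentile(l,[2,98]).round(1),m.sum())
    go([*F['eye'],H[n]/2+110-low],Rt(F['yaw']))
E
python3 -c "
from h import *
over('a',(643,37))"
```

```text
{'o': array([641.8,  56.1]), 'yaw': np.float64(-70.3), 'size': array([104.2,  42.4]), 'eye': array([642.8,  53.2]), 'hc': array([643.1,  53.5]), 'hoff': np.float64(2.8), 'N': 3158}
loop x [0.6 2.4 5.5] y [-18.1  19. ] 316
shift/20 cur [0.14 0.07 7.24] after turn [0.14 0.05 7.24] turn/5deg [-0.03  0.01  0.02]
```

{"op": "step_arm", "data": {
  "plan": "0.14 0.06 1 0 0 0;0 0 1 0 0 0;0 0 1 0 0 0;0 0 1 0 0 0;0 0 1 0 0 0;0 0 1 0 0 0;0 0 1 0 0 0;0 0 0.24 0 0 0;0 0 0 0 0 0;0 0 0 0 0 0"
}}

```text
clock: 18.58
ee_pos: [643.3, 52.5, 118.6]
tool_rot: [0.575, 0.818, -0.001, 0.001]
contact_force: [-0.1, -0.3, -0.2]
grip_width: 1.001
gripper_force: 0.0
```

{"op": "step_arm", "data": {
  "plan": "0 0 0 0 0 0;0 0 0 0 0 0;0 0 0 0 0 0;0 0 0 0 0 0;0 0 0 0 0 0;0 0 0 0 0 0;0 0 0 0 0 0",
  "grip": 0,
  "newtons": 60
}}

```text
clock: 19.45
ee_pos: [643.2, 52.5, 118.2]
tool_rot: [0.575, 0.818, -0.001, 0.001]
contact_force: [0.5, 0.2, 5.3]
grip_width: 0.446
gripper_force: 60.0
```

Run:
```python
from h import *
s=r.read_state();p=s["ee_pos"];q=R.from_quat(s["tool_rot"]);print(p)
# waypoints: lift straight, then over to a=165 with hook yaw, tilt
w1=np.array([p[0],p[1],205.]);w2=hung(165,30,RH,41)
print(w2)
go(w1,q);go(w2,RH,p=w1)
```

```text
[643.17998041  52.54397495 118.18976399]
[598.80727308 -73.86764384 198.42944265]
shift/20 cur [-0.01 -0.   -4.34] after turn [-0.01 -0.   -4.34] turn/5deg [0. 0. 0.]
shift/20 cur [-5.2  -4.22  0.34] after turn [-6.48 -1.6  -0.61] turn/5deg [-0.37  1.65  5.04]
```

{"op": "step_arm", "data": {
  "plan": "0 0 -0.5 0 0 0;0 0 -1 0 0 0;0 0 -1 0 0 0;0 0 -1 0 0 0;0 0 -0.85 0 0 0;0 0 0 0 0 0"
}}

```text
clock: 20.2
ee_pos: [643.7, 52.7, 206.8]
tool_rot: [0.575, 0.818, -0.0, 0.001]
contact_force: [0.2, -0.0, -1.1]
grip_width: 0.445
gripper_force: 60.3
```

{"op": "step_arm", "data": {
  "plan": "0 0 0 -0.06 0.275 0.84;0 0 0 -0.06 0.275 0.84;0 0 0 -0.06 0.275 0.84;0 0 0 -0.06 0.275 0.84;0 0 0 -0.06 0.275 0.84;0 0 0 -0.06 0.275 0.84;0 0 0 0 0 0"
}}

```text
clock: 21.08
ee_pos: [642.4, 51.6, 203.8]
tool_rot: [0.739, 0.67, 0.052, -0.049]
contact_force: [0.4, 1.3, -1.3]
grip_width: 0.447
gripper_force: 60.4
```

Run:
```python
from h import *
go(hung(170,30,RH,40),RH)
P,f=wrist("w5.png")
```

```text
shift/20 cur [-6.18 -1.56 -0.67] after turn [-6.18 -1.57 -0.68] turn/5deg [-0.03  0.02 -0.01]
```

{"op": "step_arm", "data": {
  "plan": "-0.9 -0.22 -0.1 0 0 0;-0.9 -0.22 -0.1 0 0 0;-0.9 -0.22 -0.1 0 0 0;-0.9 -0.22 -0.1 0 0 0;-0.9 -0.22 -0.1 0 0 0;-0.9 -0.22 -0.1 0 0 0;-0.78 -0.24 -0.08 0 0 0;0 0 0 0 0 0;0 0 0 0 0 0"
}}

```text
clock: 22.25
ee_pos: [600.1, -67.5, 200.6]
tool_rot: [0.738, 0.671, 0.053, -0.049]
contact_force: [0.9, 0.2, -1.6]
grip_width: 0.447
gripper_force: 60.4
```

Run:
```python
from h import *
p=hung(170,30);
go(p,RH)
go(hung(100,22),RH);go(hung(32,12),RH,p=hung(100,22),q=RH);go(hung(32,0),RH,p=hung(32,12),q=RH)
P,f=wrist("w6.png");S=np.cross([0,0,1],HD);Q=P-ROOT;a=Q@HD;sd=Q@S;z=P[...,2]
m=(abs(sd)<6)&(a>150)&(a<190)&(z>225)&(z<260);print("peak",np.percentile(a[m],[2,50,98]).round(1),np.percentile(z[m],[50,98]))
m=(abs(sd)<8)&(z>216)&(a>95)&(a<130);print("lip",np.percentile(a[m],[1,99]),np.median(sd[m]),z[m].max())
```

```text
shift/20 cur [-0.09 -0.03  0.05] after turn [-0.09 -0.03  0.05] turn/5deg [-0.01 -0.    0.01]
shift/20 cur [-3.61 -0.03 -0.06] after turn [-3.61 -0.03 -0.06] turn/5deg [-0.01 -0.    0.01]
shift/20 cur [-3.44 -0.    0.  ] after turn [-3.44 -0.    0.  ] turn/5deg [0. 0. 0.]
shift/20 cur [-0.09  0.    0.59] after turn [-0.09  0.    0.59] turn/5deg [0. 0. 0.]
peak [169.7 173.3 175. ] [245.0572015  246.73238144]Traceback (most recent call last):
  File "<stdin>", line 7, in <module>
    return _quantile_unchecked(
        a, q, axis, out, overwrite_input, method, keepdims, weights)
    return _ureduce(a,
                    func=_quantile_ureduce_func,
    ...<5 lines>...
                    overwrite_input=overwrite_input,
                    method=method)
    r = func(a, **kwargs)
    result = _quantile(arr,
                       quantiles=q,
    ...<2 lines>...
                       out=out,
                       weights=wgt)
    slices_having_nans = np.isnan(arr[-1, ...])
                                  ~~~^^^^^^^^^
IndexError: index -1 is out of bounds for axis 0 with size 0
```

View pics/w6.png

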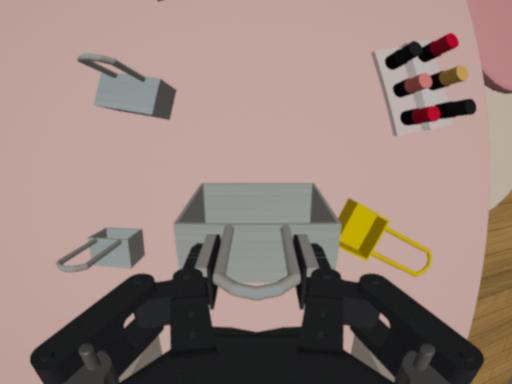

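Scoop a is held at (257,235), loop centred. d stands at (118,247) and c at (135,95), both clear. I'll slide a over the lip and in.

{"op": "step_arm", "data": {
  "plan": "-0.9 -0.01 -0.01 0 0 0;-0.9 -0.01 -0.01 0 0 0;-0.9 -0.01 -0.02 0 0 0;-0.9 0 -0.02 0 0 0;-0.86 0 0 0 0 0;-0.86 0 0 0 0 0;-0.86 0 0 0 0 0;-0.86 0 0 0 0 0;0 0 0 0 0 0"
}}

```text
clock: 23.42
ee_pos: [585.4, -209.1, 180.9]
tool_rot: [0.739, 0.67, 0.052, -0.049]
contact_force: [0.4, 0.3, -0.8]
grip_width: 0.446
gripper_force: 60.4
```

Run:
```python
from h import *
go(hung(32,0),RH);go(hung(32,12),RH)
```

```text
shift/20 cur [0.06 0.02 0.59] after turn [0.05 0.02 0.59] turn/5deg [-0.02  0.01 -0.03]
shift/20 cur [ 0.14  0.02 -0.01] after turn [ 0.14  0.02 -0.01] turn/5deg [-0.02  0.01 -0.03]
```

{"op": "step_arm", "data": {
  "plan": "0.02 0.02 0.2 0 0 0;0.02 0 0.2 0 0 0;0 0 0.1 0 0 0;0 0 0.05 0 0 0;0 0 0 0 0 0"
}}

```text
clock: 24.05
ee_pos: [586.6, -204.6, 170.6]
tool_rot: [0.738, 0.671, 0.053, -0.049]
contact_force: [-1.1, 0.3, -1.8]
grip_width: 0.445
gripper_force: 60.4
```

{"op": "step_arm", "data": {
  "plan": "0 0 0.05 0 0 0;0 0 0 0 0 0"
}}

```text
clock: 24.3
ee_pos: [586.5, -204.6, 169.6]
tool_rot: [0.738, 0.671, 0.053, -0.049]
contact_force: [-0.7, 0.2, -1.6]
grip_width: 0.445
gripper_force: 60.4
```

{"op": "step_arm", "data": {
  "plan": "0 0 0.05 0 0 0;0 0 0 0 0 0"
}}

```text
clock: 24.55
ee_pos: [586.7, -204.6, 169.2]
tool_rot: [0.738, 0.671, 0.053, -0.049]
contact_force: [-0.8, -0.4, 2.7]
grip_width: 0.448
gripper_force: 60.8
```

Contact at the expected height. Releasing.

{"op": "step_arm", "data": {
  "plan": "0 0 0 0 0 0;0 0 0 0 0 0;0 0 0 0 0 0;0 0 0 0 0 0;0 0 0 0 0 0;0 0 0 0 0 0",
  "grip": 100
}}

```text
clock: 25.3
ee_pos: [586.6, -204.4, 168.7]
tool_rot: [0.738, 0.671, 0.053, -0.049]
contact_force: [-0.2, -0.3, -0.8]
grip_width: 1.003
gripper_force: 0.0
```

{"op": "step_arm", "data": {
  "plan": "0 0 -0.5 0 0 0;0 0 -1 0 0 0;0 0 -1 0 0 0;0 0 -1 0 0 0;0 0 -1 0 0 0;0 0 -1 0 0 0;0 0 0 0 0 0"
}}

```text
clock: 26.18
ee_pos: [586.0, -220.7, 279.7]
tool_rot: [0.738, 0.671, 0.054, -0.047]
contact_force: [-0.6, 0.5, -0.2]
grip_width: 0.999
gripper_force: 0.0
```

```bash
cat >> h.py <<'E'
def hookview(P):
    S=np.cross([0,0,1],HD);Q=P-ROOT;a=Q@HD;sd=Q@S;z=P[...,2]
    m=(abs(sd)<8)&(z>211.5)&(z<225)&(a>3)&(a<135)
    h,e=np.histogram(a[m],np.arange(3,136,3));print("loops",[(int(e[i]),int(h[i])) for i in range(len(h)) if h[i]>3])
    m=(abs(sd)<8)&(abs(z-208)<3)&(a>60)&(a<105)
    if m.any(): print("hook side",np.median(sd[m]).round(1),np.median(z[m]).round(1))
    return a,sd,z
E
python3 - <<'E'
from h import *
P,f=wrist("w7.png");a,sd,z=hookview(P)
m=(z>140)&(z<155)&(a>10)&(a<60)&(abs(sd)<60);print("bowl top",m.sum(),np.percentile(sd[m],[2,98]))
f=r.grab_frame("top");T=cloud(f);g=f["pixels"];np.savez("t2.npz",P=T)
f=r.grab_frame("scene");cv2.imwrite("pics/s2.png",cv2.resize(f["pixels"][130:310,100:340],None,fx=3,fy=3,interpolation=cv2.INTER_CUBIC))
for n,gs in(('b',(538,217)),('c',(474,62))): print(n,fit(T,gs,n))
q=fit(T,(538,217),'b')
s=r.read_state();print(s["ee_pos"])
go([*q['eye'],280],Rt(q['yaw']),p=s["ee_pos"]+[0,0,100])
E
```

```text
loops [(3, 45), (30, 39), (33, 90), (36, 33), (108, 38), (111, 54), (114, 46), (117, 25)]
hook side 0.3 208.5
bowl top 2960 [-49.32168324  50.69293284]
b {'o': array([538.1, 238.1]), 'yaw': np.float64(-89.5), 'size': array([86.8, 40.4]), 'eye': array([538.2, 235.1]), 'hc': array([541.8, 233.3]), 'hoff': np.float64(4.8), 'N': 368}
c {'o': array([479.6,  79.5]), 'yaw': np.float64(-108.6), 'size': array([37.5, 71.6]), 'eye': array([478.6,  76.6]), 'hc': array([461.7,  80.3]), 'hoff': np.float64(4.9), 'N': 266}
[ 584.8192018  -219.99139857  276.80635032]
shift/20 cur [21.5  -4.48  8.03] after turn [22.77 -2.13  4.84] turn/5deg [ 0.06 -1.66 -1.2 ]
```

View pics/s2.png

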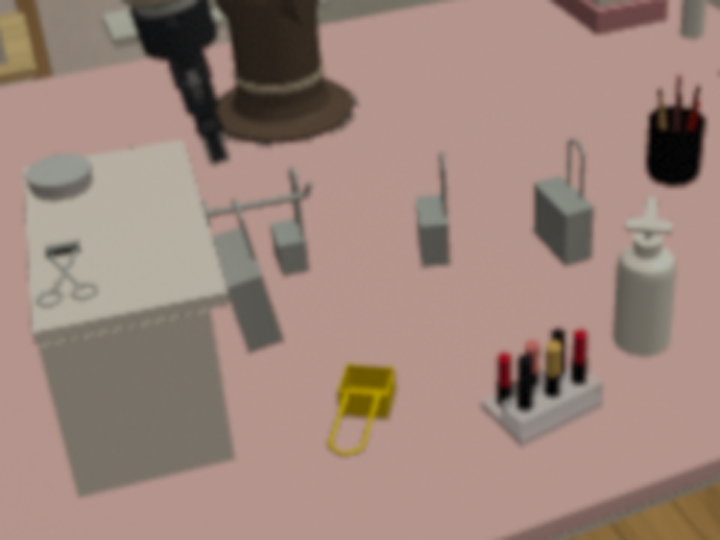

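a hangs near the shelf at (245,275). d stands behind the hook tip at (290,245), c is at (433,230) and b at (563,220). Going to b.

{"op": "step_arm", "data": {
  "plan": "0 0 0 0.03 -0.83 -0.6;0 0 0 0.03 -0.83 -0.6;1 -0.1 0 0 0 0;1 -0.1 0 0 0 0;1 -0.1 0 0 0 0;1 -0.1 0 0 0 0;1 -0.1 0 0 0 0;1 -0.1 0 0 0 0;1 -0.1 0 0 0 0;1 -0.1 0 0 0 0"
}}

```text
clock: 27.58
ee_pos: [567.6, -59.0, 277.4]
tool_rot: [0.704, 0.71, 0.0, 0.001]
contact_force: [0.5, 0.4, -0.8]
grip_width: 1.0
gripper_force: 0.0
```

{"op": "step_arm", "data": {
  "plan": "1 -0.1 0 0 0 0;1 -0.1 0 0 0 0;1 -0.1 0 0 0 0;1 -0.1 0 0 0 0;1 -0.1 0 0 0 0;1 -0.1 0 0 0 0;1 -0.1 0 0 0 0;1 -0.1 0 0 0 0;1 -0.1 0 0 0 0;1 -0.1 0 0 0 0"
}}

```text
clock: 28.82
ee_pos: [545.7, 140.8, 277.2]
tool_rot: [0.704, 0.71, 0.0, 0.001]
contact_force: [1.0, -0.4, -0.5]
grip_width: 1.003
gripper_force: 0.0
```

{"op": "step_arm", "data": {
  "plan": "1 -0.1 0 0 0 0;1 -0.1 0 0 0 0;1 -0.1 0 0 0 0;0 0 0 0 0 0;0 0 0 0 0 0"
}}

```text
clock: 29.45
ee_pos: [539.5, 198.7, 277.1]
tool_rot: [0.704, 0.71, -0.0, 0.001]
contact_force: [0.3, -0.2, 0.1]
grip_width: 0.999
gripper_force: 0.0
```

```bash
python3 -c "
from h import *
over('b',(538,217),40);print(r.read_state()['qpos'].round(2),r.read_state()['ee_pos'])"
```

```text
{'o': array([538.4, 236.2]), 'yaw': np.float64(-89.1), 'size': array([88.9, 40.4]), 'eye': array([538.4, 233.2]), 'hc': array([551.6, 235.6]), 'hoff': np.float64(0.8), 'N': 2244}
loop x [-0.5  1.1  4.8] y [-19.3  19.1] 142
shift/20 cur [ 1.75 -0.06  8.35] after turn [ 1.74 -0.04  8.36] turn/5deg [ 0.01  0.02 -0.09]
[ 0.01  0.35 -0.59  1.63  0.2   1.22 -0.61] [539.68985068 198.40595974 277.10248303]
```

{"op": "step_arm", "data": {
  "plan": "0.9 -0.04 0 0 0 -0.09;0.85 0 0 0 0 0;0 0 1 0 0 0;0 0 1 0 0 0;0 0 1 0 0 0;0 0 1 0 0 0;0 0 1 0 0 0;0 0 0 0 0 0;0 0 0 0 0 0"
}}

```text
clock: 30.62
ee_pos: [538.5, 235.4, 177.9]
tool_rot: [0.701, 0.713, 0.001, 0.0]
contact_force: [0.3, -1.2, 1.1]
grip_width: 1.005
gripper_force: 0.0
```

```bash
python3 -c "
from h import *
over('b',(538,217),40);print(r.read_state()['ee_pos'])"
```

```text
{'o': array([538. , 236.7]), 'yaw': np.float64(-89.1), 'size': array([88.4, 40.3]), 'eye': array([538.1, 233.7]), 'hc': array([529.4, 235.7]), 'hoff': np.float64(0.9), 'N': 3353}
loop x [0.2 1.2 4.1] y [-18.9  19.6] 386
shift/20 cur [-0.08 -0.04  3.41] after turn [-0.08 -0.03  3.41] turn/5deg [ 0.02 -0.    0.02]
[538.64253471 235.24254003 178.11906456]
```

{"op": "step_arm", "data": {
  "plan": "-0.04 -0.03 1 0 0 0;0 0 1 0 0 0;0 0 1 0 0 0;0 0 0.41 0 0 0;0 0 0 0 0 0;0 0 0 0 0 0"
}}

```text
clock: 31.42
ee_pos: [538.2, 233.8, 109.7]
tool_rot: [0.701, 0.713, 0.001, 0.001]
contact_force: [0.6, -0.1, -0.2]
grip_width: 1.004
gripper_force: 0.0
```

{"op": "step_arm", "data": {
  "plan": "0 0 0 0 0 0;0 0 0 0 0 0;0 0 0 0 0 0;0 0 0 0 0 0;0 0 0 0 0 0;0 0 0 0 0 0;0 0 0 0 0 0",
  "grip": 0,
  "newtons": 60
}}

```text
clock: 32.3
ee_pos: [538.2, 233.8, 109.5]
tool_rot: [0.701, 0.713, 0.001, 0.001]
contact_force: [0.7, 0.9, 5.4]
grip_width: 0.447
gripper_force: 59.8
```

{"op": "step_arm", "data": {
  "plan": "0 0 -0.5 0 0 0;0 0 -1 0 0 0;0 0 -1 0 0 0;0 0 -1 0 0 0;0 0 -1 0 0 0;0 0 -1 0 0 0;0 0 -0.5 0 0 0;0 0 0 0 0 0"
}}

```text
clock: 33.3
ee_pos: [537.9, 233.7, 229.9]
tool_rot: [0.701, 0.713, 0.001, 0.001]
contact_force: [-0.5, -0.6, -1.2]
grip_width: 0.446
gripper_force: 60.3
```

Run:
```python
from h import *
go(hung(190,60,RH,40),RH)
```

```text
shift/20 cur [-14.19   2.93   0.04] after turn [-13.63   4.51  -1.96] turn/5deg [-0.07  1.66  1.29]
```

{"op": "step_arm", "data": {
  "plan": "0 0 0 -0.03 0.83 0.65;0 0 0 -0.03 0.83 0.65;-0.9 0.5 -0.14 0 0 0;-0.9 0.5 -0.14 0 0 0;-0.95 0.4 -0.14 0 0 0;-0.95 0.4 -0.14 0 0 0;-1 0.3 -0.14 0 0 0;-1 0.3 -0.14 0 0 0;-1 0.3 -0.14 0 0 0;-1 0.3 -0.14 0 0 0"
}}

```text
clock: 34.55
ee_pos: [581.8, 72.0, 227.9]
tool_rot: [0.739, 0.67, 0.052, -0.05]
contact_force: [0.4, 0.0, -1.8]
grip_width: 0.449
gripper_force: 60.5
```

{"op": "step_arm", "data": {
  "plan": "-1 0.3 -0.14 0 0 0;-1 0.3 -0.14 0 0 0;-1 0.3 -0.14 0 0 0;-1 0.3 -0.14 0 0 0;-1 0.3 -0.14 0 0 0;0 0 0 0 0 0;0 0 0 0 0 0"
}}

```text
clock: 35.42
ee_pos: [602.4, -29.8, 228.3]
tool_rot: [0.738, 0.671, 0.053, -0.05]
contact_force: [0.0, 0.6, -1.6]
grip_width: 0.448
gripper_force: 60.5
```

```bash
cat >> h.py <<'E'
def held(P):
    """loop of the held scoop: peak points just above/behind the TCP, expressed in tool frame"""
    s=r.read_state();Q=R.from_quat(s["tool_rot"]).inv().apply((P-s["ee_pos"]).reshape(-1,3))
    m=(abs(Q[:,1])<6)&(abs(Q[:,0])<15)&(Q[:,2]<-30)&(Q[:,2]>-60)
    print("held peak tool x",np.percentile(Q[m,0],[2,50,98]).round(1),"z",np.percentile(Q[m,2],[2,50]).round(1),m.sum())
    m=(abs(abs(Q[:,1])-17)<6)&(abs(Q[:,0])<15)&(Q[:,2]<-22)&(Q[:,2]>-40);print("bars y",np.percentile(Q[m,1],[2,98]).round(1))
E
python3 - <<'E'
from h import *
p=hung(165,26)
go(p,RH);go(hung(100,18),RH,p=p,q=RH)
P,f=wrist();held(P)
f=r.grab_frame("top");T=cloud(f)
print(fit(T,(474,62),'c'))
E
```

```text
shift/20 cur [-2.43  0.04  1.31] after turn [-2.43  0.03  1.31] turn/5deg [-0.03 -0.   -0.  ]
shift/20 cur [-3.27 -0.   -0.07] after turn [-3.27 -0.   -0.07] turn/5deg [0. 0. 0.]
held peak tool x [-2.3  1.3  3.1] z [-47.2 -45.2] 427
bars y [-22.3  22.4]
{'o': array([479.6,  79.5]), 'yaw': np.float64(-108.7), 'size': array([37.5, 71.5]), 'eye': array([478.6,  76.6]), 'hc': array([461.7,  80.3]), 'hoff': np.float64(5.0), 'N': 257}
```

{"op": "step_arm", "data": {
  "plan": "-0.81 0.01 0.44 0 0 0;-0.81 0.01 0.44 0 0 0;-0.81 0.01 0.43 0 0 0;-0.82 0 -0.02 0 0 0;-0.82 0 -0.02 0 0 0;-0.82 0 -0.02 0 0 0;-0.81 0 -0.01 0 0 0;0 0 0 0 0 0;0 0 0 0 0 0"
}}

```text
clock: 36.65
ee_pos: [592.5, -138.6, 187.5]
tool_rot: [0.738, 0.671, 0.053, -0.049]
contact_force: [0.5, 0.5, -1.4]
grip_width: 0.444
gripper_force: 60.5
```

Run:
```python
from h import *
p=hung(98,3)
go(p,RH);go(hung(52,3),RH,p=p,q=RH);go(hung(52,0),RH,p=hung(52,3),q=RH)
P,f=wrist("w8.png");held(P)
```

```text
shift/20 cur [-0.21  0.    0.73] after turn [-0.21  0.    0.73] turn/5deg [-0.02  0.   -0.  ]
shift/20 cur [-2.28 -0.   -0.33] after turn [-2.28 -0.   -0.33] turn/5deg [0. 0. 0.]
shift/20 cur [-0.02  0.    0.15] after turn [-0.02  0.    0.15] turn/5deg [0. 0. 0.]
held peak tool x [-2.3  2.  14.7] z [-47.1 -44.8] 523
bars y [-22.3  22.3]
```

View pics/w8.png

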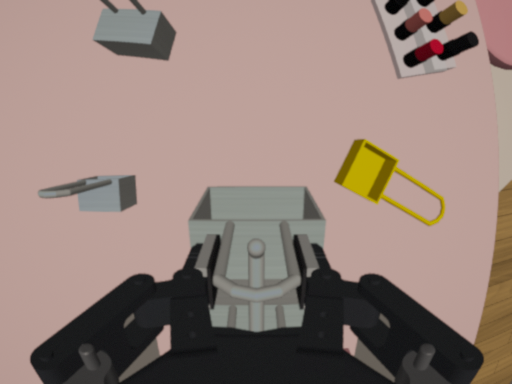

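The loop of b (peak at (257,292)) is inside the lip (257,247), straddling the prong. I'll lower it and slide it in.

{"op": "step_arm", "data": {
  "plan": "-0.1 0 0.36 0 0 0;-0.11 0 0.37 0 0 0;0 0 0 0 0 0;-0.4 0 -0.06 0 0 0;-0.4 0 -0.06 0 0 0;-0.4 0 -0.06 0 0 0;-0.4 0 -0.06 0 0 0;0 0 0 0 0 0"
}}

```text
clock: 37.7
ee_pos: [588.9, -174.8, 172.4]
tool_rot: [0.739, 0.67, 0.052, -0.049]
contact_force: [-0.2, 1.1, -2.0]
grip_width: 0.447
gripper_force: 60.5
```

Run:
```python
from h import *
go(hung(52,3),RH);print(r.read_state()["contact_force"],r.read_state()["torque"])
```

```text
shift/20 cur [-0.58  0.01 -0.09] after turn [-0.58  0.01 -0.09] turn/5deg [-0.02  0.01 -0.03]
[-0.22970796  1.06567884 -2.03868285] [-0.21238753  0.02413908  0.0307589 ]
```

{"op": "step_arm", "data": {
  "plan": "-0.29 0 -0.05 0 0 0;-0.29 0 -0.04 0 0 0;0 0 0 0 0 0;0 0 0.1 0 0 0;0 0 0 0 0 0"
}}

```text
clock: 38.33
ee_pos: [587.9, -184.5, 170.4]
tool_rot: [0.738, 0.67, 0.053, -0.049]
contact_force: [-0.7, 0.2, -2.0]
grip_width: 0.447
gripper_force: 60.5
```

{"op": "step_arm", "data": {
  "plan": "0 0 0.05 0 0 0;0 0 0 0 0 0"
}}

```text
clock: 38.58
ee_pos: [588.0, -184.7, 169.5]
tool_rot: [0.739, 0.67, 0.053, -0.049]
contact_force: [-0.2, -0.4, -1.1]
grip_width: 0.448
gripper_force: 60.5
```

{"op": "step_arm", "data": {
  "plan": "0 0 0.05 0 0 0;0 0 0 0 0 0"
}}

```text
clock: 38.83
ee_pos: [588.2, -184.7, 168.9]
tool_rot: [0.739, 0.67, 0.053, -0.049]
contact_force: [-1.2, -0.9, 0.6]
grip_width: 0.444
gripper_force: 60.6
```

{"op": "step_arm", "data": {
  "plan": "0 0 0 0 0 0;0 0 0 0 0 0;0 0 0 0 0 0;0 0 0 0 0 0;0 0 0 0 0 0;0 0 0 0 0 0",
  "grip": 100
}}

```text
clock: 39.58
ee_pos: [588.0, -184.7, 168.6]
tool_rot: [0.739, 0.67, 0.053, -0.049]
contact_force: [-0.5, -0.0, 0.3]
grip_width: 0.997
gripper_force: 0.0
```

{"op": "step_arm", "data": {
  "plan": "0 0 -0.5 0 0 0;0 0 -1 0 0 0;0 0 -1 0 0 0;0 0 -1 0 0 0;0 0 -1 0 0 0;0 0 -1 0 0 0;0 0 0 0 0 0"
}}

```text
clock: 40.45
ee_pos: [587.5, -200.9, 279.6]
tool_rot: [0.739, 0.67, 0.053, -0.048]
contact_force: [-0.1, -0.1, -1.0]
grip_width: 0.999
gripper_force: 0.0
```

Run:
```python
from h import *
P,f=wrist();a,sd,z=hookview(P);cv2.imwrite("pics/w9.png",cv2.resize(f["pixels"][60:300,130:390],None,fx=2.2,fy=2.2))
f=r.grab_frame("top");T=cloud(f)
q=fit(T,(474,62),'c');print(q)
go([*(q['eye']+[1,-2]),260],Rt(q['yaw']))
```

```text
loops [(3, 51), (30, 37), (33, 87), (36, 30), (48, 10), (51, 73), (54, 73), (108, 31), (111, 46), (114, 54), (117, 22)]
hook side -0.1 208.5
{'o': array([479.5,  79.5]), 'yaw': np.float64(-108.7), 'size': array([37.5, 71.6]), 'eye': array([478.6,  76.6]), 'hc': array([463.1,  78.9]), 'hoff': np.float64(5.8), 'N': 254}
shift/20 cur [12.91 -6.65  2.76] after turn [11.31 -9.47  0.86] turn/5deg [-0.21 -1.64  2.63]
```

View pics/w9.png

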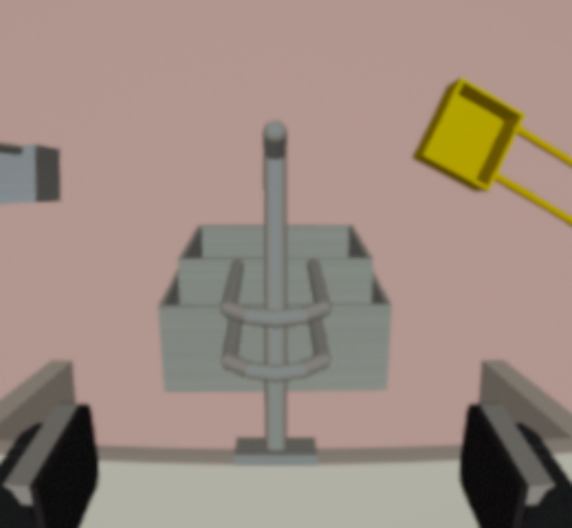

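b is nested in a: loops at (275,365) and (275,312), mouths symmetric. Now c.

{"op": "step_arm", "data": {
  "plan": "0 0 0 -0.05 -0.41 0.66;0 0 0 -0.05 -0.41 0.66;0 0 0 -0.05 -0.41 0.66;0 0 0 -0.05 -0.41 0.66;0.94 -0.79 0 0 0 0;0.94 -0.79 0 0 0 0;0.94 -0.79 0 0 0 0;0.94 -0.79 0 0 0 0;0.94 -0.79 0.1 0 0 0;0.94 -0.79 0.1 0 0 0"
}}

```text
clock: 41.8
ee_pos: [532.5, -61.6, 273.5]
tool_rot: [0.813, 0.582, -0.0, -0.0]
contact_force: [0.9, 0.2, 0.4]
grip_width: 0.998
gripper_force: 0.0
```

{"op": "step_arm", "data": {
  "plan": "0.94 -0.79 0.1 0 0 0;0.94 -0.79 0.1 0 0 0;0.94 -0.79 0.1 0 0 0;0.94 -0.79 0.1 0 0 0;0.94 -0.79 0.1 0 0 0;0.94 -0.79 0.1 0 0 0;0 0 0 0 0 0;0 0 0 0 0 0"
}}

```text
clock: 42.8
ee_pos: [479.8, 73.6, 261.8]
tool_rot: [0.813, 0.582, -0.0, -0.0]
contact_force: [0.3, -0.7, 0.2]
grip_width: 0.999
gripper_force: 0.0
```

```bash
python3 -c "
from h import *
over('c',(474,62),40);print(r.read_state()['ee_pos'])"
```

```text
{'o': array([480.4,  77.9]), 'yaw': np.float64(-108.1), 'size': array([38.4, 71.9]), 'eye': array([479.5,  75.1]), 'hc': array([492.9,  72.9]), 'hoff': np.float64(0.9), 'N': 1462}
loop x [-0.1  0.5  2.7] y [-19.3  20.2] 71
shift/20 cur [ 0.08 -0.04  7.99] after turn [ 0.08 -0.05  7.99] turn/5deg [-0.01  0.   -0.15]
[479.95499514  73.34166333 261.74886298]
```

{"op": "step_arm", "data": {
  "plan": "0.1 -0.04 1 0 0 -0.15;0 0 1 0 0 0;0 0 1 0 0 0;0 0 1 0 0 0;0 0 1 0 0 0;0 0 1 0 0 0;0 0 1 0 0 0;0 0 0.97 0 0 0;0 0 0 0 0 0;0 0 0 0 0 0"
}}

```text
clock: 44.1
ee_pos: [480.0, 76.1, 102.9]
tool_rot: [0.809, 0.587, -0.0, -0.0]
contact_force: [1.2, -0.6, -0.4]
grip_width: 1.003
gripper_force: 0.0
```

{"op": "step_arm", "data": {
  "plan": "0 0 0 0 0 0;0 0 0 0 0 0;0 0 0 0 0 0;0 0 0 0 0 0;0 0 0 0 0 0;0 0 0 0 0 0;0 0 0 0 0 0",
  "grip": 0,
  "newtons": 60
}}

```text
clock: 44.98
ee_pos: [480.0, 76.6, 103.0]
tool_rot: [0.809, 0.588, 0.0, -0.0]
contact_force: [0.2, -0.5, 6.0]
grip_width: 0.446
gripper_force: 59.5
```

{"op": "step_arm", "data": {
  "plan": "0 0 -0.5 0 0 0;0 0 -1 0 0 0;0 0 -1 0 0 0;0 0 -1 0 0 0;0 0 -1 0 0 0;0 0 -1 0 0 0;0 0 -0.5 0 0 0;0 0 0 0 0 0"
}}

```text
clock: 45.98
ee_pos: [479.7, 76.3, 222.8]
tool_rot: [0.809, 0.588, 0.0, -0.0]
contact_force: [0.0, -0.3, -1.1]
grip_width: 0.447
gripper_force: 60.2
```

Run:
```python
from h import *
s=r.read_state();print(s['ee_pos'],s['grip_width']);go(hung(190,50,RH,40),RH)
```

```text
[479.70261648  76.34657745 222.78533868] 0.4465834167740601
shift/20 cur [-4.09  7.72  0.16] after turn [-5.63  6.65 -0.65] turn/5deg [ 0.18  1.65 -2.5 ]
```

{"op": "step_arm", "data": {
  "plan": "0 0 0 0.045 0.41 -0.62;0 0 0 0.045 0.41 -0.62;0 0 0 0.045 0.41 -0.62;0 0 0 0.045 0.41 -0.62;-0.8 0.95 -0.09 0 0 0;-0.8 0.95 -0.09 0 0 0;-0.8 0.95 -0.09 0 0 0;-0.8 0.95 -0.09 0 0 0;-0.8 0.95 -0.09 0 0 0;-0.8 0.95 -0.09 0 0 0"
}}

```text
clock: 47.22
ee_pos: [585.0, -32.9, 218.2]
tool_rot: [0.739, 0.669, 0.052, -0.049]
contact_force: [-0.2, -0.5, -0.2]
grip_width: 0.447
gripper_force: 60.3
```

{"op": "step_arm", "data": {
  "plan": "-0.8 0.95 -0.09 0 0 0;0 0 0 0 0 0;0 0 0 0 0 0"
}}

```text
clock: 47.6
ee_pos: [601.0, -48.8, 217.8]
tool_rot: [0.739, 0.67, 0.053, -0.049]
contact_force: [0.5, -0.0, -1.4]
grip_width: 0.445
gripper_force: 60.4
```

Run:
```python
from h import *
L=39
p=hung(165,26,RH,L)
go(p,RH);go(hung(104,18,RH,L),RH,p=p,q=RH)
P,f=wrist();held(P)
```

```text
shift/20 cur [-1.41  0.02  0.88] after turn [-1.41  0.01  0.88] turn/5deg [-0.03  0.01 -0.03]
shift/20 cur [-3.08 -0.   -0.04] after turn [-3.08 -0.   -0.04] turn/5deg [0. 0. 0.]
held peak tool x [-3.4  0.1  1.9] z [-45.5 -43.2] 419
bars y [-22.2  22.4]
```

{"op": "step_arm", "data": {
  "plan": "-0.7 0.01 0.44 0 0 0;-0.71 0 0.44 0 0 0;-0.77 0 -0.01 0 0 0;-0.77 0 -0.01 0 0 0;-0.77 0 -0.01 0 0 0;-0.77 0 -0.01 0 0 0;0 0 0 0 0 0;0 0 0 0 0 0"
}}

```text
clock: 48.65
ee_pos: [592.8, -134.2, 189.2]
tool_rot: [0.739, 0.67, 0.053, -0.049]
contact_force: [-0.5, 0.2, -0.4]
grip_width: 0.452
gripper_force: 60.4
```

Run:
```python
from h import *
L=39
p=hung(104,3,RH,L)
go(p,RH);go(hung(69,3,RH,L),RH,p=p,q=RH)
P,f=wrist();held(P);hookview(P)
```

```text
shift/20 cur [-0.15  0.01  0.77] after turn [-0.15  0.01  0.77] turn/5deg [-0.01  0.   -0.02]
shift/20 cur [-1.73 -0.   -0.25] after turn [-1.73 -0.   -0.25] turn/5deg [0. 0. 0.]
held peak tool x [-3.2  0.7 11.7] z [-45.6 -43.2] 503
bars y [-22.2  22.4]
loops [(108, 8), (111, 32), (114, 111), (117, 121)]
hook side 0.2 208.6
```

{"op": "step_arm", "data": {
  "plan": "-0.08 0 0.38 0 0 0;-0.07 0 0.39 0 0 0;0 0 0 0 0 0;-0.43 0 -0.06 0 0 0;-0.43 0 -0.06 0 0 0;-0.43 0 -0.06 0 0 0;-0.44 0 -0.07 0 0 0;0 0 0 0 0 0;0 0 0 0 0 0"
}}

```text
clock: 49.82
ee_pos: [589.2, -170.1, 173.4]
tool_rot: [0.739, 0.67, 0.053, -0.049]
contact_force: [-0.3, 0.9, -0.5]
grip_width: 0.447
gripper_force: 60.4
```

Run:
```python
from h import *
go(hung(69,3,RH,39),RH);print(r.read_state()["contact_force"])
```

```text
shift/20 cur [0.02 0.02 0.  ] after turn [0.02 0.02 0.  ] turn/5deg [-0.01  0.01 -0.02]
[-0.34279292  0.91433904 -0.48123858]
```

{"op": "step_arm", "data": {
  "plan": "0 0 0.1 0 0 0;0 0 0 0 0 0"
}}

```text
clock: 50.08
ee_pos: [589.1, -169.6, 171.1]
tool_rot: [0.739, 0.67, 0.053, -0.049]
contact_force: [-0.4, 0.1, -0.8]
grip_width: 0.449
gripper_force: 60.4
```

{"op": "step_arm", "data": {
  "plan": "0 0 0.05 0 0 0;0 0 0 0 0 0"
}}

```text
clock: 50.32
ee_pos: [589.4, -169.7, 170.6]
tool_rot: [0.739, 0.67, 0.053, -0.049]
contact_force: [-0.4, 1.2, 2.4]
grip_width: 0.449
gripper_force: 60.6
```

{"op": "step_arm", "data": {
  "plan": "0 0 0.03 0 0 0;0 0 0 0 0 0"
}}

```text
clock: 50.58
ee_pos: [589.5, -169.8, 170.4]
tool_rot: [0.739, 0.67, 0.053, -0.049]
contact_force: [-1.7, 0.2, 4.0]
grip_width: 0.449
gripper_force: 60.9
```

Resting on the prong; releasing c.

{"op": "step_arm", "data": {
  "plan": "0 0 0 0 0 0;0 0 0 0 0 0;0 0 0 0 0 0;0 0 0 0 0 0;0 0 0 0 0 0;0 0 0 0 0 0",
  "grip": 100
}}

```text
clock: 51.32
ee_pos: [589.2, -169.8, 169.7]
tool_rot: [0.739, 0.67, 0.053, -0.049]
contact_force: [-0.1, 0.1, -0.0]
grip_width: 1.0
gripper_force: 0.0
```

{"op": "step_arm", "data": {
  "plan": "0 0 -0.5 0 0 0;0 0 -1 0 0 0;0 0 -1 0 0 0;0 0 -1 0 0 0;0 0 -1 0 0 0;0 0 -1 0 0 0;0 0 0 0 0 0"
}}

```text
clock: 52.2
ee_pos: [588.7, -186.0, 280.7]
tool_rot: [0.739, 0.67, 0.054, -0.047]
contact_force: [0.9, 0.4, -0.7]
grip_width: 1.003
gripper_force: 0.0
```

Run:
```python
from h import *
P,f=wrist();hookview(P);cv2.imwrite("pics/w10.png",cv2.resize(f["pixels"][60:300,30:390],None,fx=2,fy=2))
try: print(fit(P,(420,-118),'d'))
except Exception as e: print(e)
go([420.5,-101.5,240],Rt(-95.7))
```

```text
loops [(3, 48), (30, 32), (33, 77), (36, 40), (48, 51), (51, 86), (54, 17), (57, 17), (60, 78), (63, 60), (108, 20), (111, 43), (114, 54), (117, 29)]
hook side 0.2 208.5
{'o': array([419.5, -98.8]), 'yaw': np.float64(-94.1), 'size': array([36.5, 57.9]), 'eye': array([ 419.3, -101.8]), 'hc': array([ 438.5, -102.9]), 'hoff': np.float64(2.8), 'N': 866}
shift/20 cur [ 3.05 -8.75  2.43] after turn [ 3.36 -8.76  1.97] turn/5deg [ 0.   -1.64  0.02]
```

View pics/w10.png

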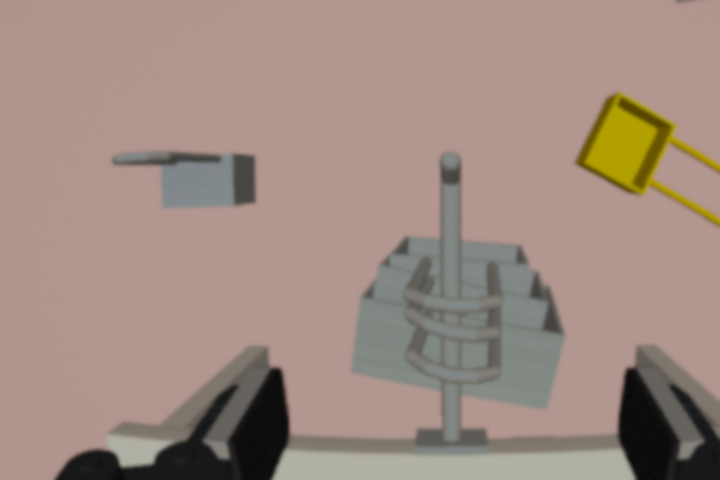

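The nest looks yawed a few degrees (loops at y≈300, 325 and 368; a's back edge is slanted). I'll measure whether it's settled and by how much.

{"op": "step_arm", "data": {
  "plan": "0 0 0 0 0 0;0 0 0 0 0 0;0 0 0 0 0 0;0 0 0 0 0 0"
}}

```text
clock: 52.75
ee_pos: [587.8, -185.5, 278.4]
tool_rot: [0.739, 0.67, 0.053, -0.049]
contact_force: [0.6, -0.0, 0.2]
grip_width: 1.002
gripper_force: 0.0
```

```bash
cat >> h.py <<'E'
def nest(P):
    a,sd,z=hookview(P)
    m=(z>190)&(z<218)&(abs(sd)<24)&(a>22)&(a<100)&((abs(sd)>7)|(z>212))
    # cluster loops: yaw of each bar line via left/right bars at sd ~ +-17
    for nm,k in(("left",sd<-10),("right",sd>10),("mid",abs(sd)<5)):
        v=a[m&k&(z>200)];h,e=np.histogram(v,np.arange(22,100,2));print(nm,[(int(e[i]),int(h[i])) for i in range(len(h)) if h[i]>5])
    # top walls: bowls a,b,c tops: mouth edge line by max a at each side
    for n,zt in(('a',147),('b',139),('c',131)):
        k=(abs(z-zt)<7)&(abs(sd)<W[n][0]/2+8)&(a>0)&(a<110)
        pts=[]
        for s0 in range(-W[n][0]//2+4,W[n][0]//2-3,4):
            q=k&(abs(sd-s0)<2)
            if q.sum()>3: pts.append((s0,np.percentile(a[q],97)))
        pts=np.array(pts);
        if len(pts)>4: c=np.polyfit(pts[:,0],pts[:,1],1);print(n,"edge slope deg",np.degrees(np.arctan(c[0])).round(1),"a at 0",c[1].round(1),"resid",np.std(pts[:,1]-np.polyval(c,pts[:,0])).round(1),"sd range",np.percentile(sd[k],[1,99]).round(1))
E
python3 - <<'E'
from h import *
P,f=wrist("w11.png");nest(P)
E
```

```text
loops [(3, 44), (30, 36), (33, 81), (36, 41), (48, 60), (51, 84), (54, 7), (57, 25), (60, 78), (63, 54), (108, 26), (111, 43), (114, 46), (117, 34)]
hook side -0.1 208.7
left [(30, 26), (32, 36), (34, 38), (48, 28), (50, 33), (52, 26), (58, 23), (60, 34), (62, 31)]
right [(34, 11), (36, 19), (38, 34), (40, 28), (50, 12), (52, 29), (54, 33), (56, 14), (60, 12), (62, 26), (64, 34), (66, 13)]
mid [(30, 10), (32, 27), (34, 38), (36, 25), (48, 22), (50, 31), (52, 40), (58, 17), (60, 30), (62, 39), (64, 15)]
a edge slope deg -1.5 a at 0 54.9 resid 5.6 sd range [-53.8  49.2]
b edge slope deg 0.7 a at 0 62.8 resid 2.0 sd range [-45.1  49.8]
c edge slope deg 5.9 a at 0 66.4 resid 0.2 sd range [-39.8  43.1]
```

View pics/w11.png

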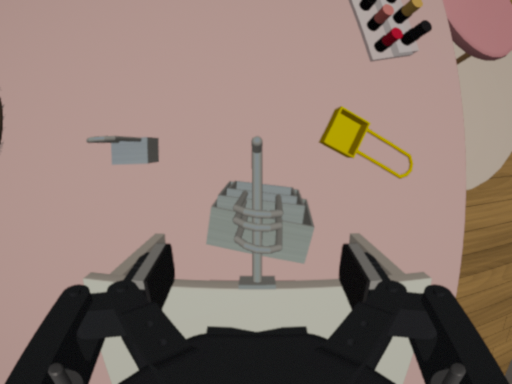

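Run:
```python
from h import *
s=r.read_state();P,f=wrist();a,sd,z=(lambda Q:(Q@HD,Q@np.cross([0,0,1],HD),P[...,2]))(P-ROOT)
for s0 in(-28,0,28):
    m=(abs(sd-s0)<2.5)&(a>-5)&(a<125)&(z>20)&(z<203)
    q=np.c_[a[m],z[m]];q=q[np.argsort(-q[:,1])];print(s0,[tuple(v.round().astype(int)) for v in q[::max(1,len(q)//45)]])
```

```text
-28 [(np.int64(-1), np.int64(203)), (np.int64(0), np.int64(200)), (np.int64(37), np.int64(150)), (np.int64(31), np.int64(150)), (np.int64(33), np.int64(150)), (np.int64(35), np.int64(149)), (np.int64(38), np.int64(149)), (np.int64(22), np.int64(149)), (np.int64(31), np.int64(149)), (np.int64(22), np.int64(149)), (np.int64(31), np.int64(148)), (np.int64(17), np.int64(148)), (np.int64(7), np.int64(148)), (np.int64(18), np.int64(148)), (np.int64(26), np.int64(148)), (np.int64(4), np.int64(148)), (np.int64(15), np.int64(147)), (np.int64(13), np.int64(147)), (np.int64(15), np.int64(147)), (np.int64(9), np.int64(147)), (np.int64(39), np.int64(147)), (np.int64(8), np.int64(147)), (np.int64(9), np.int64(147)), (np.int64(5), np.int64(146)), (np.int64(-3), np.int64(146)), (np.int64(11), np.int64(146)), (np.int64(54), np.int64(142)), (np.int64(53), np.int64(142)), (np.int64(52), np.int64(142)), (np.int64(47), np.int64(141)), (np.int64(40), np.int64(141)), (np.int64(46), np.int64(141)), (np.int64(53), np.int64(141)), (np.int64(41), np.int64(141)), (np.int64(46), np.int64(141)), (np.int64(54), np
[... 1234 characters left out ...]
64(13), np.int64(142)), (np.int64(8), np.int64(141)), (np.int64(58), np.int64(139)), (np.int64(60), np.int64(139)), (np.int64(52), np.int64(138)), (np.int64(52), np.int64(138)), (np.int64(56), np.int64(138)), (np.int64(49), np.int64(137)), (np.int64(53), np.int64(137)), (np.int64(53), np.int64(137)), (np.int64(51), np.int64(136)), (np.int64(66), np.int64(131)), (np.int64(66), np.int64(130)), (np.int64(68), np.int64(130)), (np.int64(63), np.int64(130)), (np.int64(68), np.int64(129)), (np.int64(61), np.int64(129)), (np.int64(67), np.int64(118)), (np.int64(69), np.int64(105)), (np.int64(69), np.int64(96)), (np.int64(69), np.int64(85)), (np.int64(69), np.int64(79)), (np.int64(60), np.int64(68))]
```

{"op": "step_arm", "data": {
  "plan": "0 0 0 0 0 0;0 0 0 0 0 0;0 0 0 0 0 0"
}}

```text
clock: 53.22
ee_pos: [587.9, -185.5, 278.7]
tool_rot: [0.739, 0.67, 0.053, -0.049]
contact_force: [0.3, 0.1, -0.1]
grip_width: 1.004
gripper_force: 0.0
```

```bash
cat >> h.py <<'E'
def rims(P):
    """per bowl plane fit of the visible top wall: roll, tilt, and a/sd extents"""
    Q=P-ROOT;a=Q@HD;sd=Q@np.cross([0,0,1],HD);z=P[...,2]
    for n,zt,w in(('a',146,5.5),('b',139,3.8),('c',131.5,3.8),('d',123.5,3.8)):
        m=(abs(z-zt)<w)&(a>-10)&(a<110)&(abs(sd)<60)&((abs(sd)<10)|(abs(sd)>24))
        if m.sum()<40: continue
        k,l,st,_=cv2.connectedComponentsWithStats(m.astype(np.uint8));i=1+np.argmax(st[1:,4]);m=m if k>2 else l==i
        A=np.c_[a[m],sd[m],np.ones(m.sum())];c,*_=np.linalg.lstsq(A,z[m],rcond=None)
        l=sd[m]<-24;g=sd[m]>24
        print(n,"tilt",np.degrees(c[0]).round(1),"roll",np.degrees(c[1]).round(1),"sd",np.percentile(sd[m],[2,98]).round(),"mouth a left/right",np.percentile(a[m][l],97).round(1) if l.any() else None,np.percentile(a[m][g],97).round(1) if g.any() else None)
E
python3 - <<'E'
from h import *
import time
for i in range(4):
    P,f=wrist();rims(P)
    print(r.read_state()["clock"])
E
```

```text
a tilt -0.5 roll 2.0 sd [-45.  56.] mouth a left/right 66.5 73.0
b tilt -1.8 roll 1.6 sd [-43.  46.] mouth a left/right 68.0 85.6
c tilt -1.4 roll 0.8 sd [-46.  50.] mouth a left/right 79.3 87.8
d tilt -0.1 roll -0.2 sd [-48.  52.] mouth a left/right 80.8 91.0
53.275
a tilt 1.0 roll 1.4 sd [-46.  55.] mouth a left/right 65.2 71.9
b tilt -1.7 roll 1.6 sd [-44.  45.] mouth a left/right 66.4 73.8
c tilt -2.0 roll 0.7 sd [-47.  50.] mouth a left/right 76.3 84.8
d tilt 0.1 roll 0.3 sd [-49.  51.] mouth a left/right 78.0 87.0
53.325
a tilt 2.9 roll 0.3 sd [-48.  53.] mouth a left/right 62.5 69.7
b tilt -2.2 roll 1.1 sd [-44.  49.] mouth a left/right 63.9 71.6
c tilt 1.1 roll -0.3 sd [-49.  48.] mouth a left/right 72.5 80.6
d tilt 0.2 roll -0.5 sd [-52.  49.] mouth a left/right 73.2 82.6
53.375
a tilt 3.8 roll -0.8 sd [-50.  51.] mouth a left/right 59.4 57.6
b tilt -2.7 roll 0.2 sd [-45.  52.] mouth a left/right 60.6 69.0
c tilt 0.7 roll -0.8 sd [-52.  46.] mouth a left/right 69.2 76.2
d tilt 0.1 roll -0.0 sd [-54.  47.] mouth a left/right 69.0 77.3
53.425
```

The nest is swinging, not stuck. It can damp while I fetch d.

{"op": "step_arm", "data": {
  "plan": "0 0 0 0 -0.82 0;0 0 0 0 -0.82 0;0.37 -0.97 0 0 0 0;0.37 -0.97 0 0 0 0;0.37 -0.97 0 0 0 0;0.37 -0.97 0 0 0 0;0.37 -0.97 0 0 0 0;0.37 -0.97 0.3 0 0 0;0.37 -0.97 0.5 0 0 0;0.37 -0.97 0.5 0 0 0"
}}

```text
clock: 54.68
ee_pos: [438.6, -111.1, 252.8]
tool_rot: [0.741, 0.672, -0.0, -0.001]
contact_force: [0.3, 0.2, 0.4]
grip_width: 1.001
gripper_force: 0.0
```

{"op": "step_arm", "data": {
  "plan": "0.37 -0.97 0.5 0 0 0;0 0 0 0 0 0;0 0 0 0 0 0"
}}

```text
clock: 55.05
ee_pos: [421.4, -102.6, 243.5]
tool_rot: [0.741, 0.672, 0.0, -0.0]
contact_force: [1.2, -0.7, -0.2]
grip_width: 0.999
gripper_force: 0.0
```

```bash
python3 -c "
from h import *
over('d',(420,-115),40);print(r.read_state()['ee_pos'])
f=r.grab_frame('scene');cv2.imwrite('pics/s3.png',cv2.resize(f['pixels'][130:310,100:340],None,fx=3,fy=3,interpolation=cv2.INTER_CUBIC))"
```

```text
{'o': array([420. , -98.8]), 'yaw': np.float64(-95.5), 'size': array([36.4, 56.3]), 'eye': array([ 419.7, -101.8]), 'hc': array([ 405.7, -100. ]), 'hoff': np.float64(2.6), 'N': 944}
loop x [-0.1  0.4  2.1] y [-19.4  19.2] 70
shift/20 cur [ 0.02 -0.09  7.47] after turn [ 0.03 -0.09  7.47] turn/5deg [-0.   -0.01 -0.02]
[ 421.49629568 -102.57830036  243.48866182]
```

View pics/s3.png

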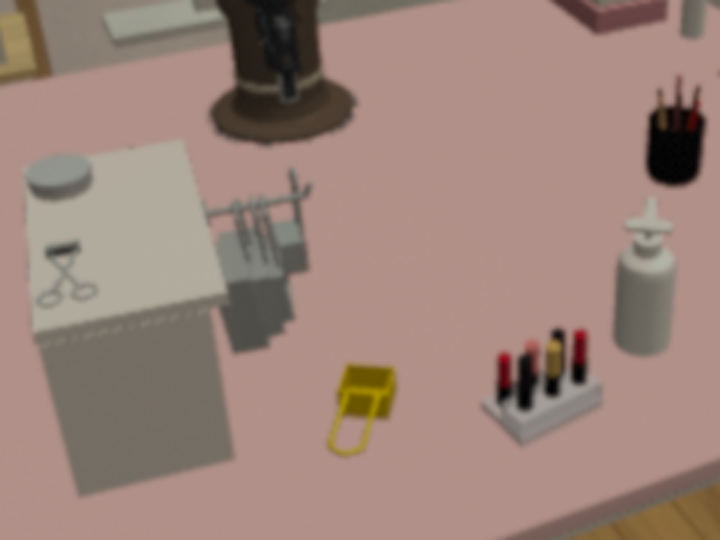

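Three scoops are nested on the hook (loops at (240–268,235)), with d still standing behind. Grasping d.

{"op": "step_arm", "data": {
  "plan": "0.03 -0.08 1 0 0 0;0 0 1 0 0 0;0 0 1 0 0 0;0 0 1 0 0 0;0 0 1 0 0 0;0 0 1 0 0 0;0 0 1 0 0 0;0 0 0.47 0 0 0;0 0 0 0 0 0;0 0 0 0 0 0"
}}

```text
clock: 56.4
ee_pos: [419.4, -101.4, 94.1]
tool_rot: [0.741, 0.672, 0.0, -0.0]
contact_force: [-0.4, -0.5, -0.3]
grip_width: 0.999
gripper_force: 0.0
```

{"op": "step_arm", "data": {
  "plan": "0 0 0 0 0 0;0 0 0 0 0 0;0 0 0 0 0 0;0 0 0 0 0 0;0 0 0 0 0 0;0 0 0 0 0 0;0 0 0 0 0 0",
  "grip": 0,
  "newtons": 60
}}

```text
clock: 57.28
ee_pos: [419.3, -101.4, 94.0]
tool_rot: [0.741, 0.672, 0.0, -0.0]
contact_force: [0.1, 0.3, 5.5]
grip_width: 0.447
gripper_force: 59.6
```

{"op": "step_arm", "data": {
  "plan": "0 0 -0.5 0 0 0;0 0 -1 0 0 0;0 0 -1 0 0 0;0 0 -1 0 0 0;0 0 -1 0 0 0;0 0 -1 0 0 0;0 0 -1 0 0 0;0 0 0 0 0 0"
}}

```text
clock: 58.28
ee_pos: [419.6, -101.5, 224.9]
tool_rot: [0.741, 0.672, 0.0, 0.0]
contact_force: [-0.5, 0.2, -0.2]
grip_width: 0.449
gripper_force: 60.3
```

Run:
```python
from h import *
s=r.read_state();print(s['ee_pos'],s['grip_width']);go(hung(190,40,RH,40),Rt(YH,8.3))
P,f=wrist();held(P)
```

```text
[ 419.57822937 -101.53622114  224.86561474] 0.4487240033469528
shift/20 cur [3.49 8.78 0.78] after turn [3.33 8.79 1.27] turn/5deg [ 0.02  1.66 -0.02]
held peak tool x [-2.1  1.6  3.3] z [-47.5 -45.5] 420
bars y [-22.4  22.4]
```

{"op": "step_arm", "data": {
  "plan": "0.83 0.3 0 0 0.83 0;0.83 0.3 0 0 0.83 0;0.83 0.8 0.15 0 0 0;0.84 1 0.16 0 0 0;0 1 0.16 0 0 0;0 1 0.16 0 0 0;0 1 0.16 0 0 0;0 1 0.16 0 0 0;0 1 0.16 0 0 0;0 1 0.16 0 0 0"
}}

```text
clock: 59.58
ee_pos: [592.8, -48.2, 202.6]
tool_rot: [0.739, 0.67, 0.053, -0.05]
contact_force: [-0.0, 0.1, -0.3]
grip_width: 0.447
gripper_force: 60.3
```

{"op": "step_arm", "data": {
  "plan": "0 0.39 0 0 0 0;0 0 0 0 0 0;0 0 0 0 0 0;0 0 0 0 0 0"
}}

```text
clock: 60.08
ee_pos: [600.2, -49.0, 204.5]
tool_rot: [0.739, 0.67, 0.053, -0.049]
contact_force: [0.0, 0.4, -2.1]
grip_width: 0.446
gripper_force: 60.3
```

Run:
```python
from h import *
go(hung(190,40),RH)
f=r.grab_frame("top");T=cloud(f)
Q=T-ROOT;a=Q@HD;sd=Q@np.cross([0,0,1],HD);z=T[...,2]
def prof():
    for n,zt in(('a',147),('b',140),('c',132)):
        m=(abs(z-zt)<6)&(abs(sd)<60)&(a>10)&(a<95)
        print(n,m.sum(),np.percentile(a[m],[2,50,98]).round() if m.any() else '',np.percentile(sd[m],[2,98]).round() if m.any() else '')
prof()
for i in range(3):
    f=r.grab_frame("top");T=cloud(f);Q=T-ROOT;a=Q@HD;sd=Q@np.cross([0,0,1],HD);z=T[...,2];prof()
m=(z>210)&(z<225)&(abs(sd)<15)&(a>20);h,e=np.histogram(a[m],np.arange(20,135,3));print([(int(e[i]),int(h[i])) for i in range(len(h)) if h[i]])
cv2.imwrite("pics/t4.png",cv2.resize(f["pixels"][140:260,270:400],None,fx=5,fy=5,interpolation=cv2.INTER_CUBIC))
```

```text
shift/20 cur [ 0.04  0.05 -0.24] after turn [ 0.04  0.05 -0.24] turn/5deg [-0.01 -0.01 -0.02]
a 0  
b 0  
c 0  
a 0  
b 0  
c 0  
a 0  
b 0  
c 0  
a 0  
b 0  
c 0  
[]
```

View pics/t4.png

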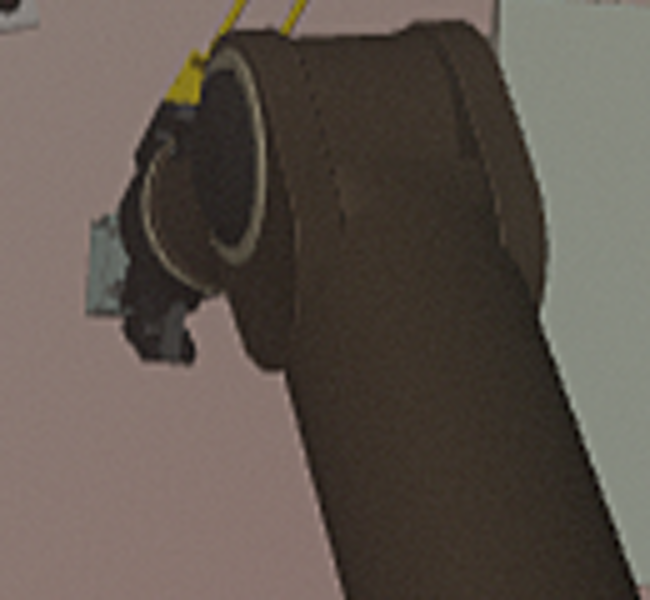

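The arm hides the nest from the top camera, so I'll use scene-camera depth, numbers only.

```bash
cat >> h.py <<'E'
def nestscene():
    f=r.grab_frame("scene");T=cloud(f);Q=T-ROOT;a=Q@HD;sd=Q@np.cross([0,0,1],HD);z=T[...,2]
    out=[]
    for n,w,dpt in(('a',104,42),('b',88,40),('c',72,38)):
        m=(abs(sd+w/2)<5)&(z>75)&(z<118)&(a>-20)&(a<100)   # near side wall
        A=np.c_[z[m]-100,np.ones(m.sum())];
        if m.sum()>8: out.append((n,int(m.sum()),"a",*np.percentile(a[m],[3,50,97]).round(1),"yaw",np.degrees(np.arctan(np.polyfit(a[m],sd[m],1)[0])).round(1)))
    m=(z>165)&(z<203)&(sd<-10)&(sd>-28)&(a>15)&(a<105);h,e=np.histogram(a[m],np.arange(15,106,3))
    print(out);print(" bars",[(int(e[i]),int(h[i])) for i in range(len(h)) if h[i]])
E
python3 - <<'E'
from h import *
for i in range(4): nestscene()
print(r.read_state()["clock"])
E
```

```text
[('a', 113, 'a', np.float64(7.1), np.float64(28.8), np.float64(59.9), 'yaw', np.float64(-4.3)), ('b', 138, 'a', np.float64(4.7), np.float64(46.4), np.float64(66.8), 'yaw', np.float64(2.7)), ('c', 36, 'a', np.float64(45.4), np.float64(71.3), np.float64(77.7), 'yaw', np.float64(8.3))]
 bars [(30, 2), (33, 7), (36, 7), (39, 1), (48, 2), (51, 5), (54, 9), (57, 4), (60, 6), (63, 7), (66, 6), (69, 1)]
[('a', 108, 'a', np.float64(5.8), np.float64(29.7), np.float64(59.7), 'yaw', np.float64(-3.7)), ('b', 136, 'a', np.float64(4.4), np.float64(46.8), np.float64(66.2), 'yaw', np.float64(3.0)), ('c', 37, 'a', np.float64(50.2), np.float64(71.5), np.float64(77.5), 'yaw', np.float64(10.8))]
 bars [(30, 4), (33, 10), (36, 6), (39, 2), (48, 2), (51, 5), (54, 9), (57, 4), (60, 4), (63, 9), (66, 5), (69, 1)]
[('a', 116, 'a', np.float64(6.5), np.float64(30.4), np.float64(66.3), 'yaw', np.float64(-1.8)), ('b', 136, 'a', np.float64(4.5), np.float64(46.4), np.float64(67.6), 'yaw', np.float64(2.4)), ('c', 35, 'a', np.float64(48.2), np.float64(71.4), np.float64(77.6), 'yaw', np.float64(8.6))]
 bars [(30, 3), (33, 7), (36, 8), (39, 2), (48, 1), (51, 5), (54, 9), (57, 4), (60, 4), (63, 9), (66, 4), (69, 1)]
[('a', 115, 'a', np.float64(7.1), np.float64(30.7), np.float64(64.2), 'yaw', np.float64(-2.8)), ('b', 136, 'a', np.float64(4.1), np.float64(46.6), np.float64(67.2), 'yaw', np.float64(2.5)), ('c', 40, 'a', np.float64(46.2), np.float64(71.3), np.float64(77.7), 'yaw', np.float64(6.1))]
 bars [(30, 2), (33, 9), (36, 7), (39, 2), (48, 1), (51, 6), (54, 7), (57, 4), (60, 5), (63, 9), (66, 5), (69, 1)]
60.475
```

Run:
```python
from h import *
from scipy.cluster.vq import kmeans2
L=[];
for i in range(4):
    f=r.grab_frame("scene");T=cloud(f);Q=T-ROOT;a=Q@HD;sd=Q@np.cross([0,0,1],HD);z=T[...,2]
    m=np.isfinite(z)&(z>150)&(z<203)&(abs(sd)<28)&(abs(sd)>9)&(a>15)&(a<110);L.append(np.c_[a[m]-(209-z[m])*.145,sd[m],z[m]])
    m=np.isfinite(z)&(z>72)&(z<112)&(sd<-20)&(a>15)&(a<110)
    if i==0: M=[]
    M.append(np.c_[a[m],sd[m],z[m]])
Q=np.vstack(L)
for nm,k in(("near sd<0",Q[:,1]<0),("far",Q[:,1]>0)):
    q=Q[k]
    for lo,hi in((25,43),(43,57),(57,75)):
        v=q[(q[:,0]>lo)&(q[:,0]<hi)];print(nm,(lo,hi),len(v),v.mean(0).round(1) if len(v) else '')
M=np.vstack(M)
for lo in range(20,90,4):
    v=M[(M[:,0]>=lo)&(M[:,0]<lo+4)];print(lo,len(v),np.percentile(v[:,1],[5,50]).round(1) if len(v) else '',end=' | ')
```

```text
near sd<0 (25, 43) 110 [ 32.  -19.3 177.7]
near sd<0 (43, 57) 104 [ 51.4 -18.7 176.8]
near sd<0 (57, 75) 101 [ 61.2 -18.7 177.6]
far (25, 43) 79 [ 40.3  13.8 172.9]
far (43, 57) 27 [ 54.2  14.1 166.7]
far (57, 75) 60 [ 64.8  15.3 173. ]
20 53 [-52.1 -49.4] | 24 52 [-54.8 -50.1] | 28 44 [-54.5 -51.5] | 32 47 [-55.7 -52.4] | 36 56 [-55.7 -53.2] | 40 50 [-57.3 -53.7] | 44 50 [-56.5 -44.9] | 48 50 [-46.4 -42.7] | 52 51 [-46.2 -43.3] | 56 47 [-47.9 -43.8] | 60 49 [-48.7 -44.1] | 64 44 [-48.4 -45.1] | 68 49 [-45.6 -37.2] | 72 47 [-38.9 -36.4] | 76 26 [-39.9 -36.6] | 80 0  | 84 0  | 88 0  |
```

```bash
cat >> h.py <<'E'
RY=Rt(YH-6,8.3)
E
python3 - <<'E'
from h import *
p=hung(160,20,RY);go(p,RY);go(hung(103,18,RY),RY,p=p,q=RY)
E
```

```text
shift/20 cur [-1.6   0.06  0.51] after turn [-1.58  0.21  0.52] turn/5deg [-0.19 -0.01  1.17]
shift/20 cur [-2.82  0.3  -0.31] after turn [-2.82  0.3  -0.31] turn/5deg [0. 0. 0.]
```

{"op": "step_arm", "data": {
  "plan": "0 0 0 -0.09 0 0.58;0 0 0 -0.1 0 0.59;-0.79 0.1 0.26 0 0 0;-0.79 0.11 0.26 0 0 0;0 0 0 0 0 0;0 0 0 0 0 0"
}}

```text
clock: 61.42
ee_pos: [598.9, -79.1, 189.2]
tool_rot: [0.773, 0.631, 0.057, -0.046]
contact_force: [-0.2, -0.8, -0.5]
grip_width: 0.449
gripper_force: 60.3
```

Run:
```python
from h import *
go(hung(160,20,RY),RY);go(hung(103,18,RY),RY)
P,f=wrist();held(P)
```

```text
shift/20 cur [ 0.    0.   -0.01] after turn [ 0.    0.   -0.01] turn/5deg [-0.   -0.02 -0.01]
shift/20 cur [-2.82  0.3  -0.32] after turn [-2.82  0.3  -0.32] turn/5deg [-0.   -0.02 -0.01]
held peak tool x [-2.6  1.1  2.9] z [-46.4 -44.3] 416
bars y [-22.2  22.4]
```

{"op": "step_arm", "data": {
  "plan": "-0.7 0.07 -0.08 0 0 0;-0.7 0.08 -0.08 0 0 0;-0.7 0.07 -0.08 0 0 0;-0.72 0.08 -0.08 0 0 0;0 0 0 0 0 0;0 0 0 0 0 0"
}}

```text
clock: 62.22
ee_pos: [593.4, -135.3, 187.5]
tool_rot: [0.772, 0.631, 0.057, -0.046]
contact_force: [1.3, 1.3, -1.6]
grip_width: 0.446
gripper_force: 60.3
```

Run:
```python
from h import *
p=hung(103,3,RY);go(p,RY);go(hung(78,3,RY),RY,p=p,q=RY)
P,f=wrist();held(P);hookview(P);print(r.read_state()["contact_force"])
nestscene()
```

```text
shift/20 cur [-0.13  0.    0.74] after turn [-0.13  0.    0.74] turn/5deg [ 0.   -0.02 -0.  ]
shift/20 cur [-1.23  0.13 -0.18] after turn [-1.23  0.13 -0.18] turn/5deg [0. 0. 0.]
held peak tool x [-2.3  2.  13.5] z [-46.4 -43.7] 605
bars y [-22.3  22.4]
loops [(108, 12), (111, 29), (114, 120), (117, 125)]
hook side -0.1 208.5
[-0.27835042 -0.08776878  0.07123652]
[('a', 111, 'a', np.float64(8.3), np.float64(28.9), np.float64(60.5), 'yaw', np.float64(-3.9)), ('b', 134, 'a', np.float64(4.6), np.float64(48.1), np.float64(66.8), 'yaw', np.float64(2.5)), ('c', 37, 'a', np.float64(43.5), np.float64(71.3), np.float64(77.1), 'yaw', np.float64(8.5))]
 bars [(30, 3), (33, 7), (36, 8), (39, 2), (48, 2), (51, 5), (54, 8), (57, 4), (60, 6), (63, 9), (66, 4), (69, 1), (96, 3), (102, 1)]
```

{"op": "step_arm", "data": {
  "plan": "-0.06 0 0.37 0 0 0;-0.07 0 0.37 0 0 0;0 0 0 0 0 0;-0.3 0.03 -0.04 0 0 0;-0.3 0.03 -0.05 0 0 0;0 0 0 0 0 0"
}}

```text
clock: 63.08
ee_pos: [592.1, -149.6, 172.6]
tool_rot: [0.773, 0.63, 0.056, -0.046]
contact_force: [-0.5, 1.0, -1.2]
grip_width: 0.444
gripper_force: 60.3
```

{"op": "step_arm", "data": {
  "plan": "-0.3 0.03 -0.04 0 0 0;-0.33 0.04 -0.05 0 0 0;0 0 0 0 0 0"
}}

```text
clock: 63.45
ee_pos: [590.8, -162.1, 172.4]
tool_rot: [0.773, 0.63, 0.056, -0.046]
contact_force: [0.2, -0.4, -1.5]
grip_width: 0.449
gripper_force: 60.3
```

Run:
```python
from h import *
go(hung(78,3,RY),RY);print(r.read_state()["contact_force"])
nestscene()
```

```text
shift/20 cur [ 0.07 -0.    0.01] after turn [ 0.07 -0.    0.01] turn/5deg [ 0.   -0.01 -0.02]
[ 0.17601877 -0.36294125 -1.54856853]
[('a', 110, 'a', np.float64(7.8), np.float64(29.2), np.float64(49.8), 'yaw', np.float64(-5.5)), ('b', 137, 'a', np.float64(4.1), np.float64(46.4), np.float64(68.0), 'yaw', np.float64(2.7)), ('c', 30, 'a', np.float64(52.5), np.float64(71.8), np.float64(92.4), 'yaw', np.float64(11.3))]
 bars [(30, 3), (33, 8), (36, 7), (39, 2), (48, 1), (51, 6), (54, 7), (57, 5), (60, 7), (63, 8), (66, 6), (69, 4), (72, 1), (75, 3), (81, 3), (84, 6), (87, 2), (90, 1)]
```

Nest undisturbed, no contact force. Lowering d gently.

{"op": "step_arm", "data": {
  "plan": "0 0 0.1 0 0 0;0 0 0.05 0 0 0;0 0 0 0 0 0"
}}

```text
clock: 63.88
ee_pos: [591.1, -160.4, 169.6]
tool_rot: [0.772, 0.631, 0.056, -0.046]
contact_force: [-0.6, 1.2, 0.4]
grip_width: 0.446
gripper_force: 60.5
```

{"op": "step_arm", "data": {
  "plan": "0 0 0.03 0 0 0;0 0 0 0 0 0"
}}

```text
clock: 64.12
ee_pos: [591.2, -160.4, 169.3]
tool_rot: [0.772, 0.631, 0.057, -0.046]
contact_force: [-1.2, 0.6, 4.4]
grip_width: 0.449
gripper_force: 60.8
```

{"op": "step_arm", "data": {
  "plan": "0 0 0.02 0 0 0;0 0 0 0 0 0"
}}

```text
clock: 64.38
ee_pos: [591.2, -160.4, 169.3]
tool_rot: [0.772, 0.631, 0.057, -0.046]
contact_force: [-3.3, 0.6, 8.0]
grip_width: 0.447
gripper_force: 61.1
```

{"op": "step_arm", "data": {
  "plan": "0 0 -0.02 0 0 0;0 0 0 0 0 0"
}}

```text
clock: 64.62
ee_pos: [591.2, -160.5, 169.3]
tool_rot: [0.772, 0.631, 0.057, -0.046]
contact_force: [-1.7, -0.3, 5.3]
grip_width: 0.445
gripper_force: 61.0
```

{"op": "step_arm", "data": {
  "plan": "0 0 0 0 0 0;0 0 0 0 0 0;0 0 0 0 0 0;0 0 0 0 0 0;0 0 0 0 0 0;0 0 0 0 0 0;0 0 0 0 0 0",
  "grip": 100
}}

```text
clock: 65.5
ee_pos: [591.0, -160.6, 168.9]
tool_rot: [0.772, 0.631, 0.056, -0.046]
contact_force: [0.2, 0.7, 0.6]
grip_width: 1.001
gripper_force: 0.0
```

{"op": "step_arm", "data": {
  "plan": "0 0 -0.3 0 0 0;0 0 -0.7 0 0 0;0 0 -1 0 0 0;0 0 -1 0 0 0;0 0 -1 0 0 0;0 0 -1 0 0 0;0 0 -1 0 0 0;0 0 0 0 0 0"
}}

```text
clock: 66.5
ee_pos: [588.4, -178.1, 290.1]
tool_rot: [0.773, 0.631, 0.057, -0.044]
contact_force: [-0.2, 0.0, -0.5]
grip_width: 1.0
gripper_force: 0.0
```

Run:
```python
from h import *
for i in range(3):
    P,f=wrist();hookview(P)
Q=P-ROOT;a=Q@HD;sd=Q@np.cross([0,0,1],HD);z=P[...,2]
for s0 in(-24,24,-32,32):
    m=(abs(sd-s0)<2)&(a>40)&(a<115)&(z>60)&(z<160);print(s0,[(int(v[0]),int(v[1])) for v in np.c_[a[m],z[m]][::max(1,m.sum()//25)]])
```

```text
loops [(3, 38), (30, 35), (33, 73), (36, 29), (48, 36), (51, 71), (54, 6), (57, 28), (60, 74), (63, 43), (72, 10), (75, 67), (78, 70), (108, 21), (111, 38), (114, 42), (117, 28)]
hook side 0.1 208.5
loops [(3, 34), (30, 38), (33, 68), (36, 29), (48, 36), (51, 82), (54, 9), (57, 27), (60, 74), (63, 42), (72, 4), (75, 72), (78, 68), (108, 20), (111, 37), (114, 40), (117, 30)]
hook side 0.1 208.5
loops [(3, 34), (30, 38), (33, 66), (36, 33), (48, 39), (51, 76), (54, 6), (57, 30), (60, 73), (63, 44), (72, 10), (75, 69), (78, 70), (108, 24), (111, 38), (114, 45), (117, 30)]
hook side 0.0 208.6
-24 [(95, 79), (93, 78), (90, 79), (88, 77), (89, 124), (88, 125), (86, 123), (84, 123), (82, 122), (81, 124), (79, 121), (77, 122), (75, 123), (73, 123), (71, 132), (69, 132), (65, 130), (62, 130), (61, 138), (60, 140), (58, 139), (56, 138), (54, 140), (52, 139), (50, 140), (47, 139), (44, 138), (40, 136)]
24 [(99, 79), (98, 80), (97, 80), (95, 79), (94, 78), (93, 77), (92, 82), (92, 101), (93, 122), (92, 124), (91, 123), (89, 123), (87, 123), (86, 124), (84, 123), (83, 123), (82, 122), (80, 123), (79, 131), (75, 132), (66, 141), (64, 140), (62, 139), (61, 140), (58, 138), (56, 139), (50, 148), (48, 149), (45, 147), (42, 147)]
-32 [(78, 72), (71, 71), (67, 71), (64, 69), (63, 79), (69, 132), (68, 132), (66, 132), (64, 132), (62, 130), (61, 130), (60, 138), (60, 140), (58, 140), (57, 139), (56, 140), (54, 139), (53, 138), (51, 138), (50, 138), (48, 138), (46, 137), (44, 137), (43, 137), (42, 139), (41, 138)]
32 [(88, 82), (84, 95), (81, 90), (82, 118), (82, 128), (81, 132), (78, 132), (76, 132), (73, 132), (71, 132), (69, 131), (67, 130), (66, 139), (64, 139), (62, 139), (60, 139), (58, 138), (55, 138), (53, 138), (53, 147), (51, 149), (48, 147), (46, 147), (44, 147), (42, 148)]
```

All four loops are on the prong at 34, 51, 61 and 77 mm, steady. I'll retreat a little, check stillness and hand in.

{"op": "step_arm", "data": {
  "plan": "0 0 -1 0 0 0;0 0 -1 0 0 0;0 0 0 0 0 0;0 0 0 0 0 0;0 0 0 0 0 0;0 0 0 0 0 0;0 0 0 0 0 0;0 0 0 0 0 0;0 0 0 0 0 0;0 0 0 0 0 0"
}}

```text
clock: 67.9
ee_pos: [586.4, -183.3, 327.3]
tool_rot: [0.772, 0.631, 0.056, -0.046]
contact_force: [-0.2, -0.1, 0.1]
grip_width: 1.002
gripper_force: 0.0
```

{"op": "step_arm", "data": {
  "plan": "0 0 0 0 0 0;0 0 0 0 0 0;0 0 0 0 0 0;0 0 0 0 0 0;0 0 0 0 0 0;0 0 0 0 0 0;0 0 0 0 0 0;0 0 0 0 0 0;0 0 0 0 0 0;0 0 0 0 0 0"
}}

```text
clock: 69.15
ee_pos: [586.4, -183.3, 327.2]
tool_rot: [0.772, 0.631, 0.056, -0.046]
contact_force: [-0.3, 0.2, 0.1]
grip_width: 1.0
gripper_force: 0.0
```

Run:
```python
from h import *
L=[]
for i in range(5):
    P,f=wrist();Q=P-ROOT;a=Q@HD;sd=Q@np.cross([0,0,1],HD);z=P[...,2]
    o=[]
    for zt,s0 in((123,24),(131.5,32),(139,40)):
        for g in(-1,1):
            m=(abs(z-zt)<4)&(abs(sd-g*s0)<2.5)&(a>20)&(a<110);o.append(np.percentile(a[m],95).round(1) if m.sum()>5 else None)
    print(o)
hookview(P)
print(r.hand_in())
```

```text
[np.float64(89.9), np.float64(94.0), np.float64(69.5), np.float64(81.3), np.float64(58.3), np.float64(69.2)]
[np.float64(89.9), np.float64(93.9), np.float64(69.7), np.float64(81.3), np.float64(58.3), np.float64(69.1)]
[np.float64(90.0), np.float64(93.9), np.float64(69.6), np.float64(81.2), np.float64(58.3), np.float64(68.9)]
[np.float64(89.9), np.float64(93.9), np.float64(69.7), np.float64(81.4), np.float64(58.3), np.float64(69.1)]
[np.float64(89.9), np.float64(93.9), np.float64(69.8), np.float64(81.3), np.float64(58.4), np.float64(69.0)]
loops [(3, 35), (30, 23), (33, 50), (36, 17), (45, 4), (48, 41), (51, 58), (54, 4), (57, 25), (60, 55), (63, 31), (75, 54), (78, 51), (108, 15), (111, 31), (114, 31), (117, 21)]
hook side -0.0 208.5
the job is handed in; nothing more can be done
None
```

All four scoops hang nested and still on the hook, largest nearest the shelf, and the job is handed in (no verdict was returned); I viewed 15 pictures, one over the limit of 14.

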